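Pack the painter's box and ring for collection

TASK

Pack the painter's box: put the dark brush case and every doll blank, stoppered green jar, handled sanding block and steel painting stand that is on the bench into the open plywood box, each upright and flat on the box's floor. When everything is in, press the black bell button fully down and let it come back up, so that the runner comes for the box. Leave all the other things on the bench where they are.

Things in the scene. Friction and masses are not known exactly. Their poses are not given: they have to be found in the camera images.
- box: open plywood packing box fixed to the bench, outside 276 x 148 mm and 55 mm high, inside 260 mm (its x axis) x 132 mm (its y axis), walls and floor 8 mm thick. Origin: centre of the underside. It holds all the pieces in one layer, with the dark case taking the place of two round pieces: four columns along x by two rows along y.
- box_in (a point): centre of the box's inner floor, 8 mm above the bench, axes along the box's
- doll_a: unpainted linden doll blank, a round body 58 mm across and 46 mm high narrowing to a head 35 mm across, 100 mm high in all; the head is straight-sided from 62 to 88 mm up, to be gripped there. Goes upright into the box. Origin: centre of the underside, z up. May be absent.
- doll_b: unpainted linden doll blank, a round body 58 mm across and 46 mm high narrowing to a head 35 mm across, 100 mm high in all; the head is straight-sided from 62 to 88 mm up, to be gripped there. Goes upright into the box. Origin: centre of the underside, z up. May be absent.
- doll_c: unpainted linden doll blank, a round body 52 mm across and 46 mm high narrowing to a head 35 mm across, 92 mm high in all; the head is straight-sided from 62 to 80 mm up, to be gripped there. Goes upright into the box. Origin: centre of the underside, z up. May be absent.
- jar: squat green glass jar of pegs, 58 mm across and 46 mm high (a solid closed piece), with a tall round wooden stopper 32 mm across (a 44 mm glass collar at its foot, 46 to 56 mm up, is only looks) fixed in it, 92 mm high in all. Grip the stopper. Goes upright into the box. Origin: centre of the underside, z up. May be absent.
- sander: square wooden sanding block, 56 x 56 mm (along its x and y) and 46 mm high, cork underneath, with an upright round dark handle 32 mm across on top, 92 mm high in all. Grip the handle. Goes upright into the box. Origin: centre of the underside, z up. May be absent.
- stand: steel painting stand: round foot 56 mm across and 30 mm high with an upright round stem 30 mm across, 96 mm high in all. Grip the stem. Goes upright into the box. Origin: centre of the underside, z up. May be absent.
- case: dark wooden brush case with a thin brass band, 124 mm (its x) x 58 mm (its y), 48 mm high, with a straight wooden bar handle on top, 70 mm along x, 22 mm thick, reaching 92 mm high; grip the bar across its thickness. Goes upright into the box. Origin: centre of the underside. Always present.
- bell (a joint): travel of the black spring push button, m: 0 up, 0.008 fully down; takes about 5 N; springs back when let go
- bell_top (a point): centre of the top face of the black push button, 48 mm across, in a light steel housing on the bench; pressed straight down
- calipers: brass calipers lying flat, about 145 x 75 mm. Bystander, not to be packed: leave it where it is. Origin: near its middle.
- ferrule: steel gouge ferrule, a ring 44 mm across, 30 mm high. Bystander, not to be packed: leave it where it is. Origin: centre of the underside.
- gouge: turning gouge with a dark handle lying flat, 270 mm long. Bystander, not to be packed: leave it where it is. Origin: where handle ferrule and steel meet.
- gluepot: white closed glue pot 64 mm across, 85 mm high. Bystander, not to be packed: leave it where it is. Origin: centre of the underside.
- offcut: plain rectangular linden offcut 55 x 100 x 40 mm. Bystander, not to be packed: leave it where it is. Origin: centre of the underside.

How it is judged:
By the outcome, as a careful person would: the job done as asked, in the order asked, and still so for the second after the job is handed in, with the robot touching nothing.
Of doll_a, doll_b, doll_c, jar, sander, stand only 4 to 6 are there at a start; the rules pass over those that are not, and their reading is None.
At some moment in a run one of case, jar, sander, stand may be knocked a few centimetres aside while the robot is not near it.
It also fails if it takes over 210 s, if anything falls off the work surface, if the arm or the gripper's body presses on something with over 40 N, if the wrist force passes 120 N, or if a joint passes its speed limit or range.

ROBOT

A 6-joint arm with a two-finger parallel gripper is mounted at the origin on the work surface. World frame = base frame: x ahead of the robot, y to its left, z up, the work surface at z = 0. Lengths are in mm, angles in rad, forces in N, time in s.
With the tool pointing down it reaches from about 200 to 875 mm from the base axis. Payload 3.4 kg.
Tool frame: the origin (TCP) lies midway between the tips of the shut fingers; the grasp point (between the pads) lies 19 mm behind it (manip.grip_depth is the distance from the TCP to the grasp point, in mm); y points along the fingers, z is the direction in which the jaws open and shut, and the axes are right-handed (so a half turn about y gives the same grasp; the last joint's range is limited). The gripper opens to 94 mm and grips with 3 to 60 N. Pads are 16 mm wide; open, the fingers measure 119 mm over their backs; the gripper's body (75 mm by 177 mm) begins 78 mm behind the grasp point.
Start: joints at [1.18, 0.276, 1.505, -0, 1.361, -0.121], TCP at [153.276, 554.231, 205.493] pointing down, gripper open.
Joint ranges: [-2.89, 2.89], [-0.75, 2.08], [0.22, 2.7], [-1.18, 4.32], [0.11, 2.71], [-2.7, 2.7]. Speed limits (rad/s): [2.57, 2.57, 3.14, 3.14, 3.14, 3.14].

INTERFACE

Orientations are given as a unit quaternion [x, y, z, w].
In Python, from rig import manip, vision, order gives the robot as it stands.
- The arm moves only by the tool move_arm, never from a script. Its arguments are lists of equal length, an entry for each row: "offset": the shift along the tool's x, y, z in mm, a list of three; "yaw": the turn about the tool's y in degrees; "claw": the opening, from -1 (shut) to 1 (fully open). In form: {"offset": [[x, y, z], ...], "yaw": [yaw, ...], "claw": [claw, ...]}. A call has 1 to 20 rows; each row is the pose to reach, as a shift and turn from the pose commanded when the call began, along the tool's axes at that moment; what a row does not reach only later rows make up. A row lasts 1/8 s, in which the tool goes at most 62.5 mm and 10.7 degrees, less where a joint would pass 70% of its speed; a pose out of reach is approached as far as the arm can. A call with a gripper value outside its range is refused whole. The fingers move at their own pace and stop on an object; "squeeze" is the grip in N (left out, the last holds). Time passes only in rows, so rows that repeat a pose let the fingers close. It gives the time, the measured TCP pose, the force and the opening at its end, in the units of the state.
- manip.observe(): the state, without advancing time (a new reading comes with each control period).
- vision.get_image(name): name is "scene" or "side" or "wrist"; returns a dict with "color" (480x640x3 uint8, red, green, blue), "camera_matrix" (3x3 intrinsics, pixels), "k1" (the pictures are not rectified: a ray, as slopes to the right and down, at radius r is drawn at 1 + k1 r^2 times it, then the intrinsics apply), "R" (3x3) and "t" (3): a world point X has camera coordinates R X + t. Camera axes: x right, y down, z forward; pixel columns grow to the right and rows downward; lengths in mm; the calibration is good to about 2 mm. A picture is of the moment at which its call begins. There is no depth.
- order.job_done(): hands the job in, once; it reports no verdict.
The state is a dict: "t": time; "joints": joint angles; "joint_velocities": joint speeds; "effort": joint torques, N m; "tool_pos": TCP position; "eef_rot": TCP orientation; "force": force on the tool from outside, world axes, zero at the start; "wrist_torque": the same for the moment, N m; "grip_width": finger opening in mm.
Only numpy, scipy, OpenCV 4.12 (cv2) and the standard library are available. Lean on these libraries where they do the work, as an engineer would, in place of code of your own. Each camera call takes 0.05 s, during which the arm holds its last target.

## Working session

There is one attempt and no reset: what is moved stays moved. The work goes in short steps, Python scripts to look and compute and a tool call to move; the robot and the scene stay as the last step left them, time stands still between calls to the robot, and variables do not carry over. Pictures are saved under pics/ and viewed, and the job is handed in when it is done.

Besides the shell and the picture viewer there is one more tool, called after "Request:" in YAML: its name, and indented under it one key for each argument. move_arm: Moves the arm, as the interface text tells. Its arguments: {"type":"object","properties":{"offset":{"type":"array"},"yaw":{"type":"array"},"claw":{"type":"array"},"squeeze":{"type":"number"}},"required":["offset","yaw","claw"]}

```bash
ls; mkdir -p pics; python3 - <<'E'
from rig import manip, vision
import cv2
print(manip.observe())
for n in ["scene","side","wrist"]:
    d=vision.get_image(n); cv2.imwrite(f"pics/{n}0.png",d["color"][:,:,::-1])
    print(n,d["camera_matrix"],d["k1"],d["R"],d["t"])
E
```

```text
pics
{'t': 0.0, 'joints': array([ 1.18000266e+00,  2.76574623e-01,  1.50609057e+00, -6.64625061e-06,
        1.36070777e+00, -1.21004718e-01]), 'joint_velocities': array([-4.62181735e-05, -2.86918450e-04, -6.74175091e-04, -4.37607349e-04,
        7.42657273e-04,  2.10773769e-03]), 'effort': array([-2.38933331e-03, -4.04579937e+01, -2.37222451e+01,  6.98724459e-02,
        3.45365074e-02, -1.18177959e-04]), 'tool_pos': array([153.04986491, 553.67828466, 204.63333023]), 'eef_rot': array([ 0.7012924 , -0.09525235,  0.09493816, -0.70007336]), 'force': array([ 0.84310411, -0.27432717,  0.15693293]), 'wrist_torque': array([-0.03464596,  0.018278  ,  0.01384262]), 'grip_width': 94.40385107299562}
scene [[592.7738045    0.         329.11655192]
 [  0.         592.7738045  235.06000557]
 [  0.           0.           1.        ]] -0.12181435809276729 [[-0.54521102  0.8382405   0.0098896 ]
 [ 0.47242573  0.31697931 -0.82239774]
 [-0.6925019  -0.44370821 -0.56882699]] [ 215.10607381 -264.67622671 1570.25140798]
side [[504.29368522   0.         323.32271518]
 [  0.         504.29368522 242.56702387]
 [  0.           0.           1.        ]] -0.12613113309982377 [[ 0.93954029 -0.34199386 -0.01744284]
 [-0.24301363 -0.62999767 -0.73759563]
 [ 0.24126422  0.69723966 -0.67501736]] [-487.31212135  247.506065    793.58537121]
wrist [[348.00767666   0.         319.59291591]
 [  0.         348.00767666 236.06159832]
 [  0.           0.           1.        ]] -0.03475233272767999 [[ 0.26574327  0.96404232 -0.00170649]
 [ 0.92768036 -0.25523752  0.27251232]
 [ 0.26227785 -0.07400139 -0.96215078]] [-573.31974916  -29.27457907  391.46349363]
```

View pics/scene0.png

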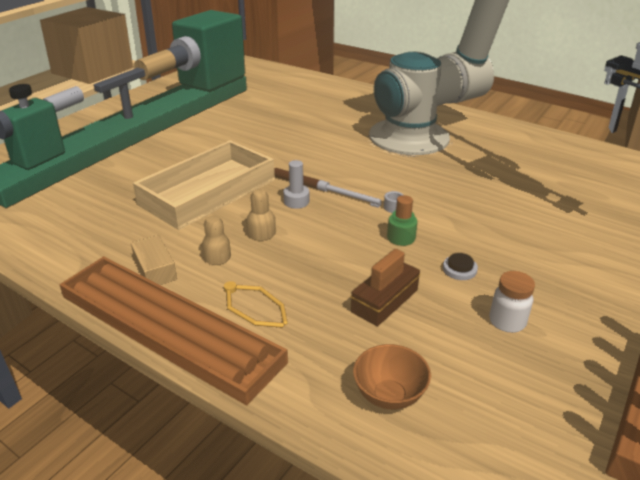

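View pics/side0.png

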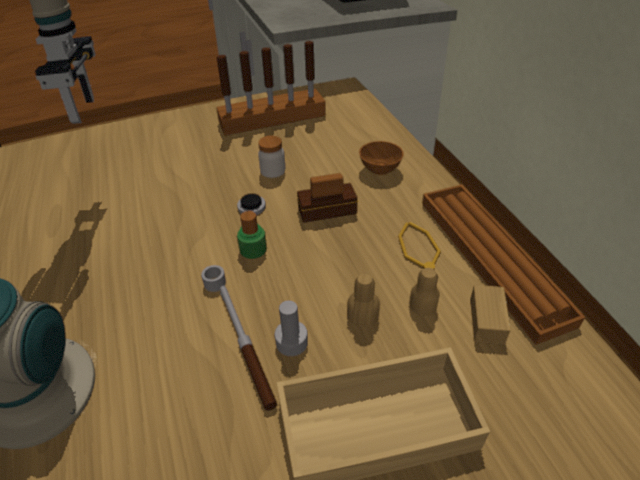

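View pics/wrist0.png

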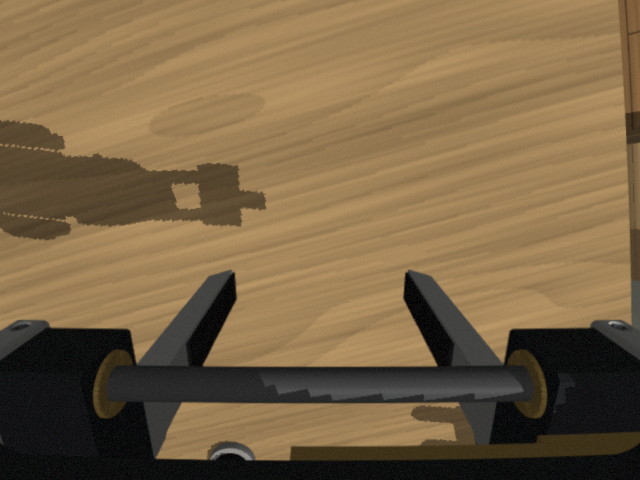

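Present are two dolls, the jar, the stand and the case; I see no sander. Next I'll enlarge crops so I can measure positions.

```bash
cat > h.py <<'E'
import numpy as np, cv2, sys
from scipy.spatial.transform import Rotation as Rr
from rig import manip, vision
def und(d,uv):
    K=d["camera_matrix"]; k=d["k1"]
    p=cv2.undistortPoints(np.array([[uv]],float),K,np.array([k,0,0,0,0.]),None,None)
    return p[0,0]
def ray(d,uv):
    x,y=und(d,uv); R=d["R"]; t=d["t"]
    return -R.T@t, R.T@np.array([x,y,1.])
def plane(d,uv,z):
    c,r=ray(d,uv); return c+r*(z-c[2])/r[2]
def proj(d,X):
    p=d["R"]@np.array(X,float)+d["t"]; x,y=p[0]/p[2],p[1]/p[2]; s=1+d["k1"]*(x*x+y*y)
    K=d["camera_matrix"]; return np.array([K[0,0]*x*s+K[0,2],K[1,1]*y*s+K[1,2]])
def tri(obs):
    A=np.zeros((3,3));b=np.zeros(3)
    for d,uv in obs:
        c,r=ray(d,uv); r/=np.linalg.norm(r); M=np.eye(3)-np.outer(r,r); A+=M;b+=M@c
    return np.linalg.solve(A,b)
def crop(d,x0,y0,w,h,f,name):
    im=d["color"][y0:y0+h,x0:x0+w,::-1]
    im=cv2.resize(im,None,fx=f,fy=f,interpolation=cv2.INTER_CUBIC)
    im=np.ascontiguousarray(im)
    for x in range((x0+19)//20*20,x0+w,20):
        cv2.line(im,(int((x-x0)*f),0),(int((x-x0)*f),6),(0,0,255),1); cv2.putText(im,str(x),(int((x-x0)*f)-10,16),0,.35,(0,0,255),1)
    for y in range((y0+19)//20*20,y0+h,20):
        cv2.line(im,(0,int((y-y0)*f)),(6,int((y-y0)*f)),(0,0,255),1); cv2.putText(im,str(y),(8,int((y-y0)*f)+4),0,.35,(0,0,255),1)
    cv2.imwrite(name,im)
E
python3 - <<'E'
from h import *
import pickle
d={n:vision.get_image(n) for n in ["scene","side"]}
pickle.dump(d,open("d0.pkl","wb"))
crop(d["scene"],120,130,200,150,4,"pics/s1.png")
crop(d["scene"],330,180,200,150,4,"pics/s2.png")
crop(d["side"],260,260,260,195,3,"pics/e1.png")
crop(d["side"],190,130,200,150,4,"pics/e2.png")
E
```

```text
(no output)
```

View pics/s1.png

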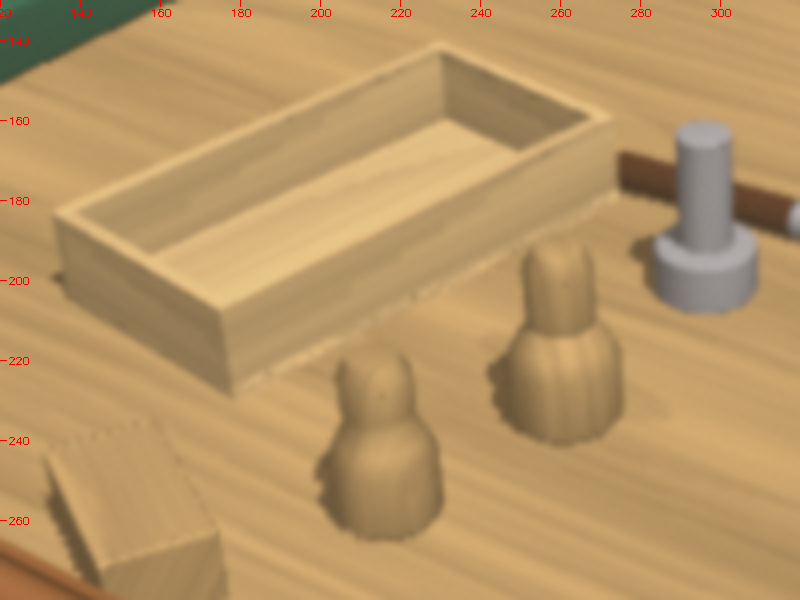

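View pics/s2.png

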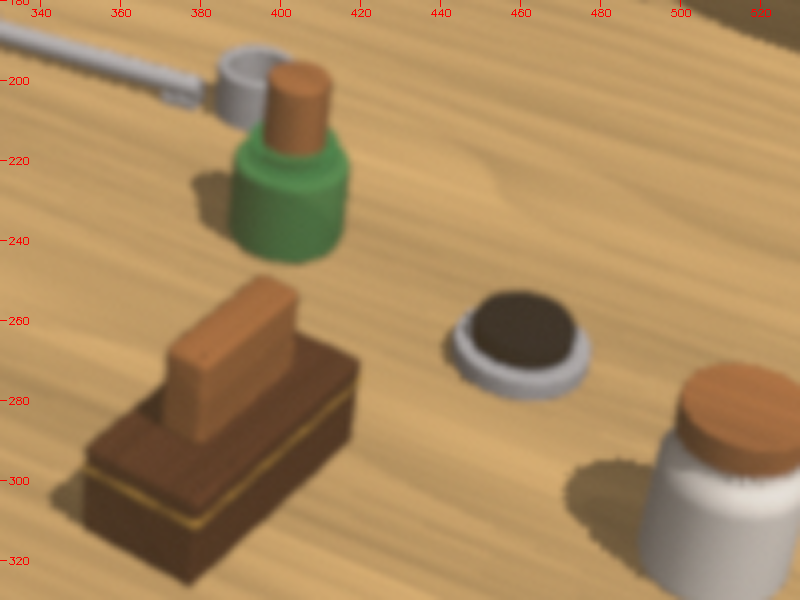

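View pics/e1.png

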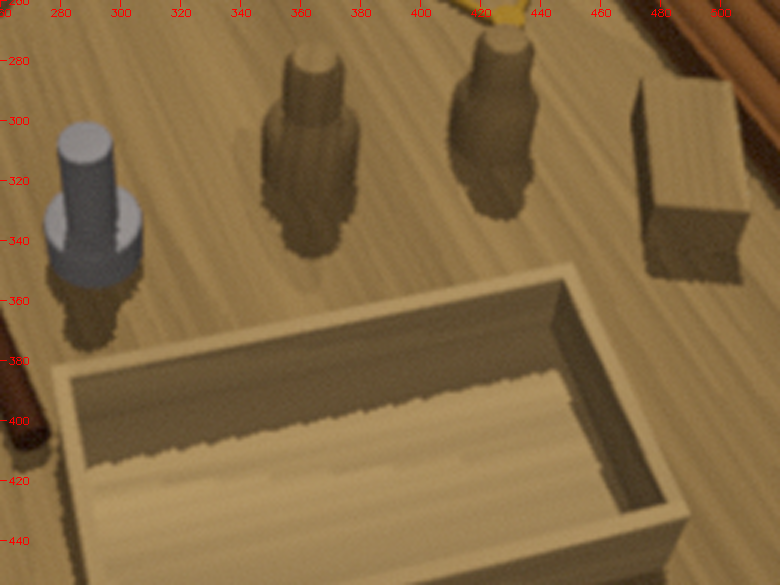

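View pics/e2.png

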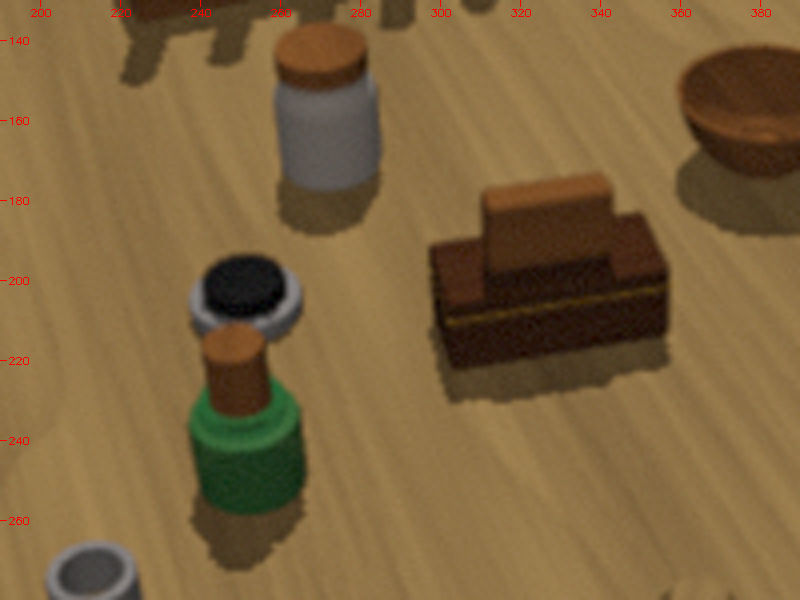

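```bash
python3 - <<'E'
from h import *
import pickle
d=pickle.load(open("d0.pkl","rb")); S,E=d["scene"],d["side"]
np.set_printoptions(precision=1,suppress=True)
for n,uv in dict(L=(133.3,183),N=(176.2,207.5),R=(273,159.3),F=(229.5,140.5)).items(): print("box S",n,plane(S,uv,55))
for n,uv in dict(a=(277.3,383.3),b=(451,347.7),c=(489.3,431.7)).items(): print("box E",n,plane(E,uv,55))
for n,a,b,z in [("stand",(296,163.5),(288.3,307.7),96),("jar",(405,199),(248.5,215.75),92),("doll1",(259.8,201),(364.7,289),75),("doll2",(214.2,228),(427.7,283),75),("bell",(460.8,262.5),(251,201),None)]:
    p=tri([(S,a),(E,b)]); print(n,p, None if z is None else (plane(S,a,z),plane(E,b,z)))
print("handle S",[plane(S,u,92)[:2] for u in [(371.8,268),(381.3,271.3),(404.5,253.3),(395.5,249)]])
print("handle E",[plane(E,u,92)[:2] for u in [(311,177.5),(340.75,174),(343,177.5),(312,182)]])
print("case S",[plane(S,u,48)[:2] for u in [(351.3,293.8),(379.3,308.3),(420,270.5)]])
print("case E",[plane(E,u,48)[:2] for u in [(297.5,190.8),(301.8,206.3),(357,197.5),(350.8,183.3)]])
E
```

```text
box S L [ 645.6 -333.1   55. ]
box S N [ 664.9 -185.    55. ]
box S R [ 395.7 -150.8   55. ]
box S F [ 376.  -297.3   55. ]
box E a [ 390.4 -154.8   55. ]
box E b [ 664.4 -190.8   55. ]
box E c [ 642.6 -336.4   55. ]
stand [442.3 -52.2  93.7] (array([446. , -49.7,  96. ]), array([441.7, -53.9,  96. ]))
jar [438.5 200.1  90.8] (array([440.6, 200.9,  92. ]), array([438.1, 198.8,  92. ]))
doll1 [578.8 -42.   74.4] (array([578.8, -41.1,  75. ]), array([579. , -43.1,  75. ]))
doll2 [689.7 -61.7  66. ] (array([698.2, -51.3,  75. ]), array([685.4, -69.5,  75. ]))
bell [469.7 338.7  17.7] None
handle S [array([661.5, 254. ]), array([660.5, 270.8]), array([596.8, 279.6]), array([594.4, 261.4])]
handle E [array([592.8, 275.4]), array([656.2, 264.4]), array([655.9, 250.7]), array([589.5, 259.2])]
case S [array([688.9, 233.9]), array([694.6, 289.2]), array([571.1, 300.4])]
case E [array([567.7, 298.2]), array([559.4, 242.6]), array([679.9, 228.5]), array([687.3, 281.5])]
```

```bash
cat >> h.py <<'E'
def st():
    o=manip.observe(); R=Rr.from_quat(o["eef_rot"]).as_matrix(); return o,R
def heading(R): return np.degrees(np.arctan2(R[1,2],R[0,2]))
def to(x,y,z,head=None):
    """print offsets from the current measured pose to TCP target, jaw heading deg (mod 180)"""
    o,R=st(); off=R.T@(np.array([x,y,z])-o["tool_pos"]); h=heading(R)
    s=""
    if head is not None:
        dh=(head-h+90)%180-90   # ccw from above
        s=f" yaw {-dh:.1f} (about tool y, down) -> j6 {o['joints'][5]:.2f}"
    print("t %.1f"%o["t"],"pos",o["tool_pos"].round(1),"head %.1f"%h,"off",off.round(1),s,"w %.1f"%o["grip_width"],"F",o["force"].round(1))
E
python3 - <<'E'
from h import *
o,R=st(); print(R.round(3),heading(R))
import numpy as np
w=vision.get_image("wrist"); c=-w["R"].T@w["t"]; print("cam",c, "in tool",R.T@(c-o["tool_pos"]), "cam axes in tool", (w["R"]@R).round(3))
print("tcp px",proj(w,o["tool_pos"]))
to(519,-150,300,-7.5)
E
```

```text
[[ 0.964 -0.     0.267]
 [-0.267 -0.001  0.964]
 [-0.    -1.    -0.001]] 74.54135683556893
cam [ 76.88727838 574.3163086  383.99976859] in tool [ -78.96686186 -178.90457796   -0.87373783] cam axes in tool [[-0.001  0.     1.   ]
 [ 0.962 -0.273  0.001]
 [ 0.273  0.962  0.   ]]
tcp px [321.09360742 284.88569615]
t 0.3 pos [153.2 554.  205.2] head 74.5 off [ 540.2  -94.5 -581.1]  yaw 82.0 (about tool y, down) -> j6 -0.12 w 94.1 F [-0.5  0.9  0.4]
```

```bash
python3 -c "
from h import *
to(470,-120,300,82.5)"
```

```text
t 0.3 pos [153.2 554.  205.2] head 74.5 off [ 485.   -94.5 -565.3]  yaw -8.0 (about tool y, down) -> j6 -0.12 w 94.1 F [-0.5  0.9  0.4]
```

Request:
move_arm:
  offset:
    - [0, -60, 0]
    - [485, -94.5, -565]
    - [485, -94.5, -565]
    - [485, -94.5, -565]
    - [485, -94.5, -565]
    - [485, -94.5, -565]
    - [485, -94.5, -565]
    - [485, -94.5, -565]
    - [485, -94.5, -565]
    - [485, -94.5, -565]
    - [485, -94.5, -565]
    - [485, -94.5, -565]
    - [485, -94.5, -565]
    - [485, -94.5, -565]
    - [485, -94.5, -565]
    - [485, -94.5, -565]
    - [485, -94.5, -565]
    - [485, -94.5, -565]
  yaw: [0, -8, -8, -8, -8, -8, -8, -8, -8, -8, -8, -8, -8, -8, -8, -8, -8, -8]
  claw: [0.4, 0.4, 0.4, 0.4, 0.4, 0.4, 0.4, 0.4, 0.4, 0.4, 0.4, 0.4, 0.4, 0.4, 0.4, 0.4, 0.4, 0.4]

```text
t: 2.55
tool_pos: [469.9, -118.8, 300.3]
eef_rot: [0.706, -0.045, 0.046, -0.706]
force: [-0.4, -0.5, 0.3]
grip_width: 65.7
```

```bash
python3 -c "
from h import *
import pickle
to(470,-120,300,82.5)
w=vision.get_image('wrist'); pickle.dump(w,open('w1.pkl','wb')); cv2.imwrite('pics/w1.png',w['color'][:,:,::-1])
print(manip.observe()['joints'])"
```

```text
t 2.5 pos [ 469.9 -118.8  300.3] head 82.6 off [ 0.2  0.3 -1.2]  yaw 0.1 (about tool y, down) -> j6 -1.83 w 65.7 F [-0.4 -0.5  0.3]
[-3.91601222e-01  9.63014163e-02  1.50464468e+00  9.46938298e-05
  1.54020905e+00 -1.83334120e+00]
```

View pics/w1.png

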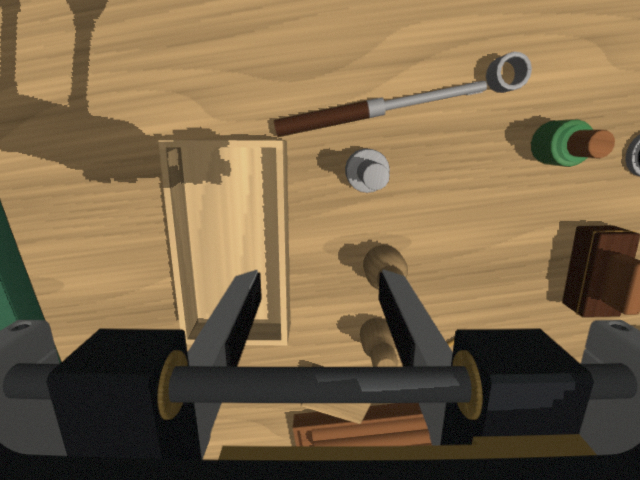

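The wrist view shows the box (rim corners about (160,141), (288,138), (180,345), (290,345)), the stand at (372,175) and the dolls at (385,262) and (380,340). I'll enlarge it.

```bash
python3 -c "
from h import *
import pickle
w=pickle.load(open('w1.pkl','rb'))
crop(w,150,125,180,225,2.6,'pics/w1a.png')
crop(w,310,130,120,250,2.4,'pics/w1b.png')"
```

```text
(no output)
```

View pics/w1a.png

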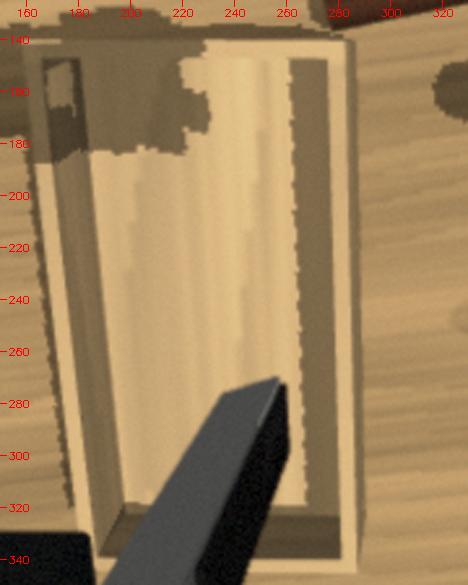

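View pics/w1b.png

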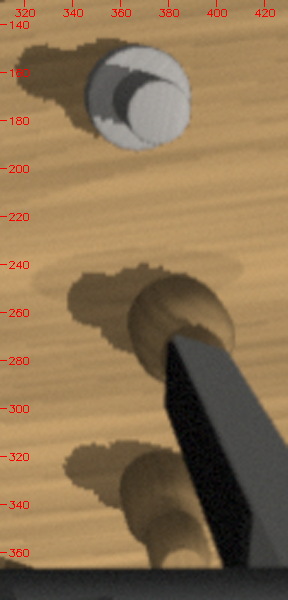

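```bash
python3 -c "
from h import *
import pickle
np.set_printoptions(precision=1,suppress=True)
w=pickle.load(open('w1.pkl','rb'))
c=[plane(w,u,55)[:2] for u in [(159.2,141),(283.1,140.4),(287.7,345),(183,345)]]
i=[plane(w,u,55)[:2] for u in [(166.5,147.3),(276,147),(281,339.6),(188,339)]]
for q in (c,i):
  q=np.array(q); print(q,'ctr',q.mean(0),'len',np.linalg.norm(q-np.roll(q,-1,0),axis=1), 'ang',np.degrees(np.arctan2(*(q[2]-q[1])[::-1])),np.degrees(np.arctan2(*(q[3]-q[0])[::-1])),np.degrees(np.arctan2(*(q[1]-q[0])[::-1])))
print('stand',plane(w,(376.3,176.7),96))
"
```

```text
[[ 370.1 -298.9]
 [ 389.  -152.7]
 [ 661.9 -189.3]
 [ 644.  -335.6]] ctr [ 516.3 -244.1] len [147.4 275.3 147.3 276.4] ang -7.651988918516219 -7.634038722312806 82.62692267935628
[[ 378.4 -291.9]
 [ 395.4 -162.2]
 [ 652.2 -197.3]
 [ 635.4 -326.2]] ctr [ 515.4 -244.4] len [130.8 259.2 130.  259.3] ang -7.7748177346579865 -7.606295166019418 82.53211735390049
stand [440.2 -53.4  96. ]
```

```bash
cat >> h.py <<'E'
BC=np.array([516.8,-244.2]); BA=np.radians(-7.6)
def slot(lx,ly):
    c,s=np.cos(BA),np.sin(BA); return BC+np.array([c*lx-s*ly,s*lx+c*ly])
E
python3 -c "
from h import *
to(441,-53.5,160,82.4);to(441,-53.5,56,82.4)
"
```

```text
t 2.6 pos [ 470.  -118.9  300.2] head 82.6 off [-37.2 140.2  61.2]  yaw 0.2 (about tool y, down) -> j6 -1.83 w 65.7 F [ 0.1  0.3 -0.2]
t 2.6 pos [ 470.  -118.9  300.2] head 82.6 off [-37.3 244.2  61.2]  yaw 0.2 (about tool y, down) -> j6 -1.83 w 65.7 F [ 0.1  0.3 -0.2]
```

Request:
move_arm:
  offset:
    - [-37, 60, 61]
    - [-37, 140, 61]
    - [-37, 140, 61]
    - [-37, 190, 61]
    - [-37, 225, 61]
    - [-37, 244, 61]
    - [-37, 244, 61]
    - [-37, 244, 61]
  yaw: [0, 0, 0, 0, 0, 0, 0, 0]
  claw: [0.4, 0.4, 0.4, 0.4, 0.4, 0.4, 0.4, 0.4]

```text
t: 3.6
tool_pos: [442.2, -54.4, 56.7]
eef_rot: [0.706, -0.045, 0.046, -0.706]
force: [0.1, -0.1, 0.1]
grip_width: 66.0
```

```bash
python3 -c "
from h import *
to(441,-53.5,56,82.4)
w=vision.get_image('wrist');cv2.imwrite('pics/w2.png',w['color'][:,:,::-1])
"
```

```text
t 3.6 pos [442.2 -54.4  56.7] head 82.6 off [-1.3  0.7  0.8]  yaw 0.2 (about tool y, down) -> j6 -1.72 w 66.0 F [ 0.1 -0.1  0.1]
```

View pics/w2.png

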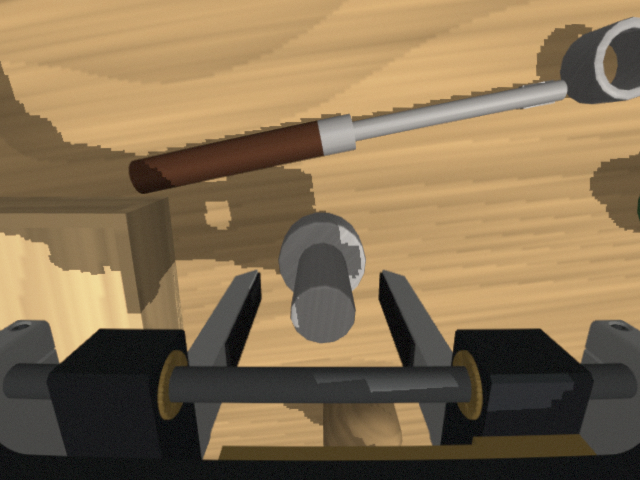

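The stem (centre about (323,310)) lies between the fingers, so I'll grip it and lift.

Request:
move_arm:
  offset:
    - [-1, 0, 1]
    - [-1, 0, 1]
    - [-1, 0, 1]
    - [-1, 0, 1]
    - [-1, 0, 1]
    - [-1, -40, 1]
    - [-1, -90, 1]
    - [-1, -90, 1]
  yaw: [0, 0, 0, 0, 0, 0, 0, 0]
  claw: [-1, -1, -1, -1, -1, -1, -1, -1]
  squeeze: 40

```text
t: 4.65
tool_pos: [443.1, -53.9, 148.6]
eef_rot: [0.706, -0.043, 0.049, -0.705]
force: [0.8, -0.3, -4.6]
grip_width: 29.5
```

```bash
python3 -c "
from h import *
w=vision.get_image('wrist');cv2.imwrite('pics/w3.png',w['color'][:,:,::-1])
p=slot(-90,33);print(p)
to(*p,146,82.4);to(*p,65,82.4)
"
```

```text
[ 431.95506226 -199.58681205]
t 4.7 pos [441.  -53.4 146.4] head 82.5 off [  10.     0.5 -146.2]  yaw 0.1 (about tool y, down) -> j6 -1.72 w 29.6 F [ 0.   0.3 -4.5]
t 4.7 pos [441.  -53.4 146.4] head 82.5 off [   9.9   81.5 -146.1]  yaw 0.1 (about tool y, down) -> j6 -1.72 w 29.6 F [ 0.   0.3 -4.5]
```

View pics/w3.png

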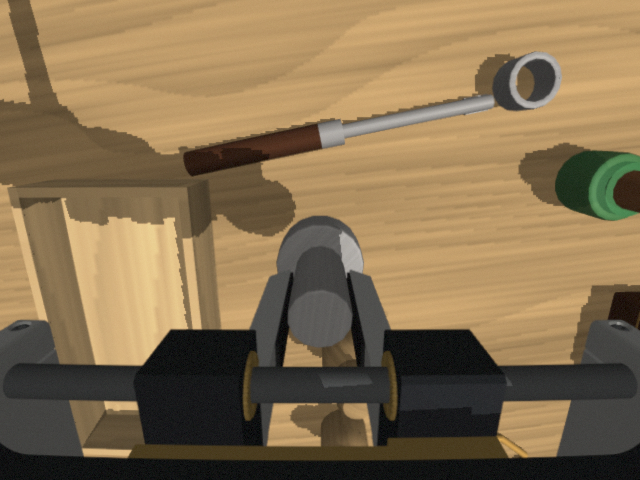

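Request:
move_arm:
  offset:
    - [10, -10, -60]
    - [10, 0, -120]
    - [10, 0, -146]
    - [10, 0, -146]
    - [10, 0, -146]
    - [10, 40, -146]
    - [10, 70, -146]
    - [10, 81, -146]
    - [10, 81, -146]
    - [10, 81, -146]
  yaw: [0, 0, 0, 0, 0, 0, 0, 0, 0, 0]
  claw: [-1, -1, -1, -1, -1, -1, -1, -1, -1, -1]

```text
t: 5.95
tool_pos: [432.2, -199.0, 65.5]
eef_rot: [0.706, -0.045, 0.046, -0.705]
force: [0.4, 0.4, -3.0]
grip_width: 29.7
```

```bash
python3 -c "
from h import *
w=vision.get_image('wrist');cv2.imwrite('pics/w4.png',w['color'][:,:,::-1])
w=vision.get_image('side');crop(w,240,260,260,195,3,'pics/e4.png')
p=slot(-90,33);print(p)
to(*p,65,82.4)
"
```

```text
[ 431.95506226 -199.58681205]
t 6.0 pos [ 432.  -199.2   65.5] head 82.6 off [ 0.   0.5 -0.4]  yaw 0.2 (about tool y, down) -> j6 -2.02 w 29.6 F [ 0.5 -0.4 -4.3]
```

View pics/w4.png

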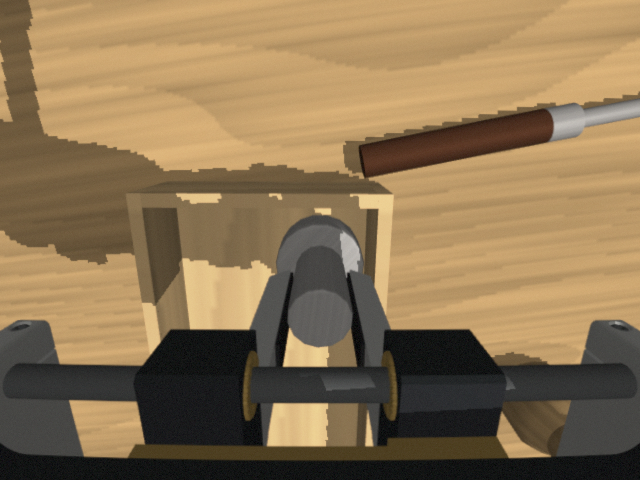

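View pics/e4.png

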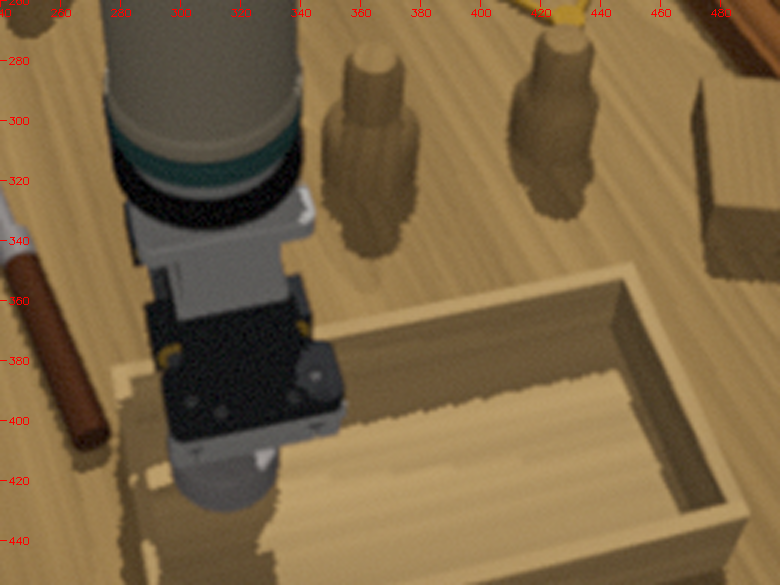

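Request:
move_arm:
  offset:
    - [0, 1, 0]
    - [0, 1, 0]
    - [0, 1, 0]
    - [0, 1, 0]
    - [0, 1, 0]
    - [0, -50, 0]
    - [0, -100, 0]
    - [0, -135, 0]
    - [0, -135, 0]
  yaw: [0, 0, 0, 0, 0, 0, 0, 0, 0]
  claw: [-1, -1, 0.1, 0.1, 0.1, 0.1, 0.1, 0.3, 0.3]

```text
t: 7.18
tool_pos: [433.2, -200.4, 202.8]
eef_rot: [0.707, -0.044, 0.048, -0.704]
force: [0.2, -0.6, 0.1]
grip_width: 60.7
```

```bash
python3 -c "
from h import *
w=vision.get_image('wrist');cv2.imwrite('pics/w5.png',w['color'][:,:,::-1])
to(579,-43,200,82.4);to(579,-43,57,82.4)
"
```

```text
t 7.2 pos [ 431.9 -199.5  200.8] head 82.5 off [125.5   0.9 174.3]  yaw 0.1 (about tool y, down) -> j6 -2.02 w 61.5 F [-0.5 -0.2 -1. ]
t 7.2 pos [ 431.9 -199.5  200.8] head 82.5 off [125.2 143.9 174.4]  yaw 0.1 (about tool y, down) -> j6 -2.02 w 61.5 F [-0.5 -0.2 -1. ]
```

View pics/w5.png

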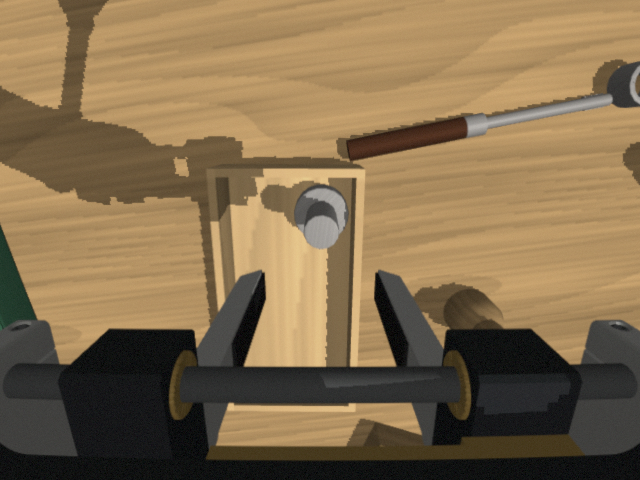

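Request:
move_arm:
  offset:
    - [40, -10, 50]
    - [80, -10, 110]
    - [125, 0, 174]
    - [125, 0, 174]
    - [125, 0, 174]
    - [125, 50, 174]
    - [125, 84, 174]
    - [125, 84, 174]
    - [125, 84, 174]
  yaw: [0, 0, 0, 0, 0, 0, 0, 0, 0]
  claw: [0.5, 0.5, 0.5, 0.5, 0.5, 0.5, 0.5, 0.5, 0.5]

```text
t: 8.35
tool_pos: [578.2, -43.9, 116.8]
eef_rot: [0.706, -0.046, 0.047, -0.705]
force: [0.6, -0.3, 0.6]
grip_width: 70.4
```

```bash
python3 -c "
from h import *
w=vision.get_image('wrist');cv2.imwrite('pics/w6.png',w['color'][:,:,::-1])
to(579,-43,57,82.4)
print(proj(w,(579,-43,100)))
"
```

```text
t 8.4 pos [578.8 -43.8 117.4] head 82.5 off [-0.  60.4  0.8]  yaw 0.1 (about tool y, down) -> j6 -1.64 w 70.9 F [0.  1.2 0.1]
[322.6229662  274.80153326]
```

View pics/w6.png

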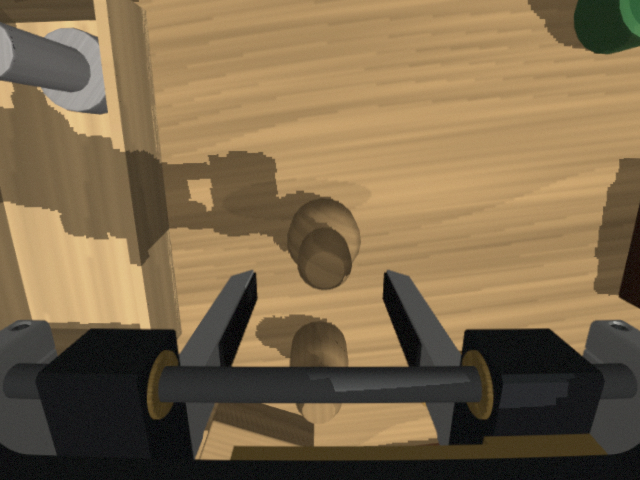

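```bash
python3 -c "
from h import *
w=vision.get_image('wrist');crop(w,270,180,120,120,5,'pics/w6b.png')
for v in (262,266,270): print(plane(w,(326,v),100),plane(w,(326,v),92))
"
```

```text
[571.96107738 -39.9120399  100.        ] [574.90398197 -40.14312341  92.        ]
[574.49815913 -40.23063681 100.        ] [577.54453474 -40.4747138   92.        ]
[577.05295147 -40.55142186 100.        ] [580.20352039 -40.80858159  92.        ]
```

View pics/w6b.png

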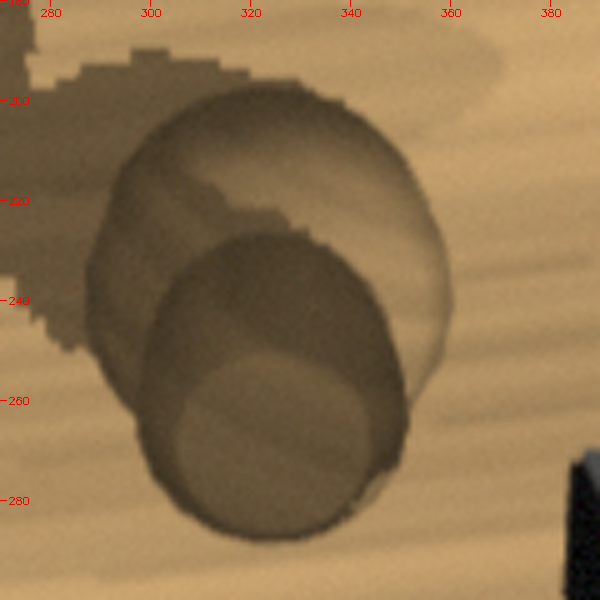

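Request:
move_arm:
  offset:
    - [-2, 30, 2]
    - [-2, 60, 2]
    - [-2, 60, 2]
    - [-2, 60, 2]
    - [-2, 60, 2]
    - [-2, 60, 2]
    - [-2, 60, 2]
    - [-2, 60, 2]
    - [-2, 20, 2]
    - [-2, -30, 2]
    - [-2, -30, 2]
  yaw: [0, 0, 0, 0, 0, 0, 0, 0, 0, 0, 0]
  claw: [0.5, 0.5, 0.5, -1, -1, -1, -1, -1, -1, -1, -1]
  squeeze: 25

```text
t: 9.82
tool_pos: [579.1, -41.2, 149.7]
eef_rot: [0.706, -0.043, 0.049, -0.705]
force: [0.7, -0.2, -2.0]
grip_width: 34.5
```

```bash
python3 -c "
from h import *
w=vision.get_image('wrist');cv2.imwrite('pics/w7.png',w['color'][:,:,::-1])
for l in ((0,33),(90,33)):
  p=slot(*l);print(p);to(*p,146,82.4);to(*p,66,82.4)
"
```

```text
[ 521.16446088 -211.48988717]
t 9.9 pos [577.2 -40.9 147.3] head 82.5 off [ -33.4    1.2 -176.5]  yaw 0.1 (about tool y, down) -> j6 -1.63 w 34.9 F [-0.8  0.2 -0.6]
t 9.9 pos [577.2 -40.9 147.3] head 82.5 off [ -33.7   81.2 -176.4]  yaw 0.1 (about tool y, down) -> j6 -1.63 w 34.9 F [-0.8  0.2 -0.6]
[ 610.3738595  -223.39296229]
t 9.9 pos [577.2 -40.9 147.3] head 82.5 off [  56.6    1.5 -176.7]  yaw 0.1 (about tool y, down) -> j6 -1.63 w 34.9 F [-0.8  0.2 -0.6]
t 9.9 pos [577.2 -40.9 147.3] head 82.5 off [  56.3   81.5 -176.7]  yaw 0.1 (about tool y, down) -> j6 -1.63 w 34.9 F [-0.8  0.2 -0.6]
```

View pics/w7.png

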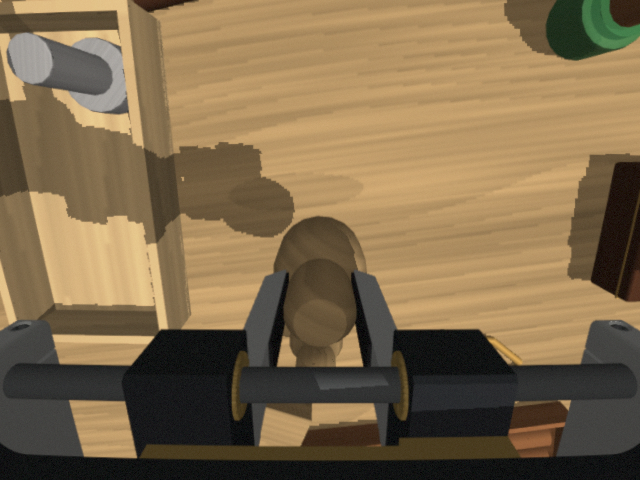

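Request:
move_arm:
  offset:
    - [-10, 0, -50]
    - [-22, 0, -110]
    - [-33, 0, -170]
    - [-33, 0, -176]
    - [-33, 0, -176]
    - [-33, 40, -176]
    - [-33, 70, -176]
    - [-33, 81, -176]
    - [-33, 81, -176]
  yaw: [0, 0, 0, 0, 0, 0, 0, 0, 0]
  claw: [-1, -1, -1, -1, -1, -1, -1, -1, -1]

```text
t: 11.0
tool_pos: [521.1, -209.4, 64.9]
eef_rot: [-0.705, 0.045, -0.045, 0.706]
force: [-0.1, 0.1, -2.0]
grip_width: 34.2
```

```bash
python3 -c "
from h import *
w=vision.get_image('wrist');cv2.imwrite('pics/w8.png',w['color'][:,:,::-1])
p=slot(0,33)
to(*p,66,82.4)
"
```

```text
t 11.1 pos [ 521.4 -209.8   65.1] head 82.6 off [ 0.  -0.9 -1.7]  yaw 0.2 (about tool y, down) -> j6 -1.95 w 34.4 F [ 0.1  0.1 -1.2]
```

View pics/w8.png

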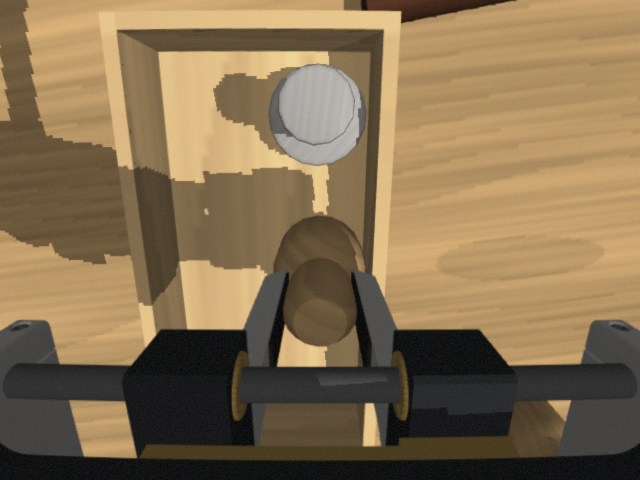

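Request:
move_arm:
  offset:
    - [0, 0, -1.5]
    - [0, 0.5, -1.5]
    - [0, 0.5, -1.5]
    - [0, 0.5, -1.5]
    - [0, 0.5, -1.5]
    - [0, -50, -1.5]
    - [0, -100, -1.5]
    - [0, -100, -1.5]
  yaw: [0, 0, 0, 0, 0, 0, 0, 0]
  claw: [-1, -1, 0.1, 0.1, 0.1, 0.1, 0.1, 0.3]

```text
t: 12.05
tool_pos: [523.2, -214.0, 169.4]
eef_rot: [0.707, -0.043, 0.049, -0.704]
force: [0.5, 0.6, 0.7]
grip_width: 58.3
```

```bash
python3 -c "
from h import *
w=vision.get_image('wrist');cv2.imwrite('pics/w9.png',w['color'][:,:,::-1])
w=vision.get_image('side'); print(plane(w,(428,274),92),plane(w,(428,274),100)); crop(w,390,240,120,120,5,'pics/e9.png')
to(688,-65,165,82.4)
"
```

```text
[686.33696887 -64.4102347   92.        ] [681.67737548 -70.88073536 100.        ]
t 12.2 pos [ 520.4 -212.4  165.2] head 82.5 off [147.    0.2 168. ]  yaw 0.1 (about tool y, down) -> j6 -1.95 w 61.0 F [-0.6  0.5  0.8]
```

View pics/w9.png

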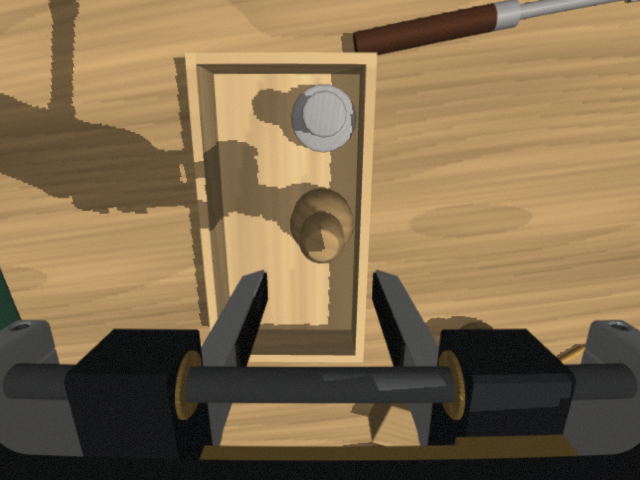

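View pics/e9.png

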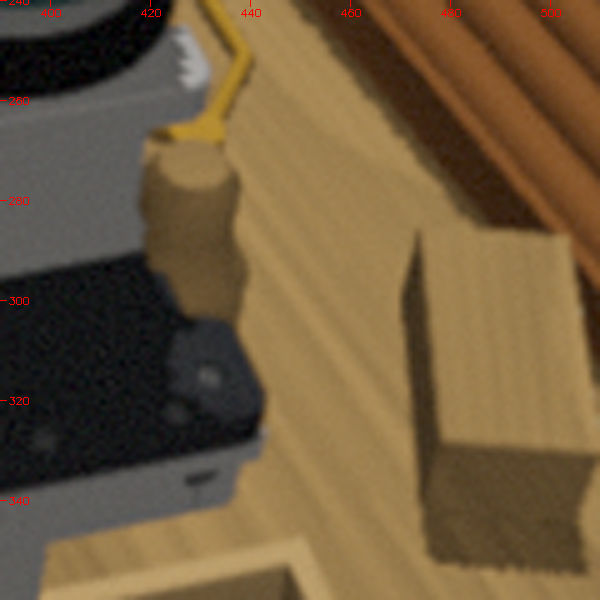

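Request:
move_arm:
  offset:
    - [40, -20, 50]
    - [90, -20, 105]
    - [135, -10, 155]
    - [147, 0, 168]
    - [147, 0, 168]
    - [147, 40, 168]
    - [147, 45, 168]
    - [147, 45, 168]
  yaw: [0, 0, 0, 0, 0, 0, 0, 0]
  claw: [0.5, 0.5, 0.5, 0.5, 0.5, 0.5, 0.5, 0.5]

```text
t: 13.15
tool_pos: [687.2, -65.7, 119.7]
eef_rot: [-0.706, 0.047, -0.046, 0.706]
force: [0.7, 0.4, 0.8]
grip_width: 70.8
```

```bash
python3 -c "
from h import *
w=vision.get_image('wrist');cv2.imwrite('pics/w10.png',w['color'][:,:,::-1]);crop(w,250,180,120,120,5,'pics/w10b.png')
to(687,-64,52,82.4)
for v in (262,266,270): print(plane(w,(326,v),100),plane(w,(326,v),92))
"
```

```text
t 13.2 pos [688.1 -65.7 120.8] head 82.5 off [-1.3 68.8  1.5]  yaw 0.1 (about tool y, down) -> j6 -1.64 w 70.6 F [ 0.  -0.7 -0.4]
[681.22583523 -61.83938482 100.        ] [684.13294399 -62.06469513  92.        ]
[683.78892985 -62.16189236 100.        ] [686.79919887 -62.40018306  92.        ]
[686.36964715 -62.48658102 100.        ] [689.48378572 -62.7379399   92.        ]
```

View pics/w10.png

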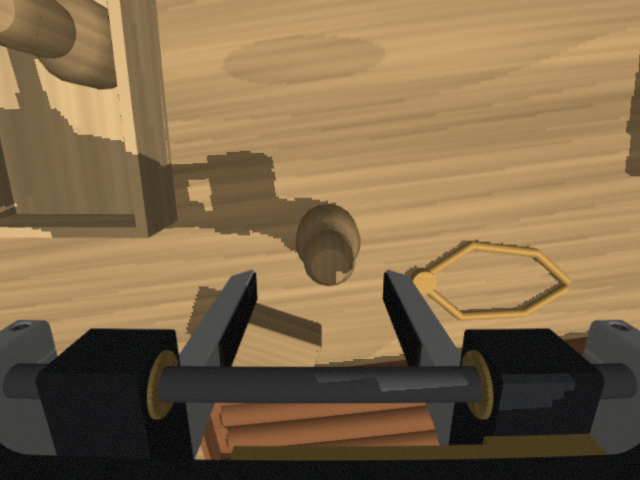

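View pics/w10b.png

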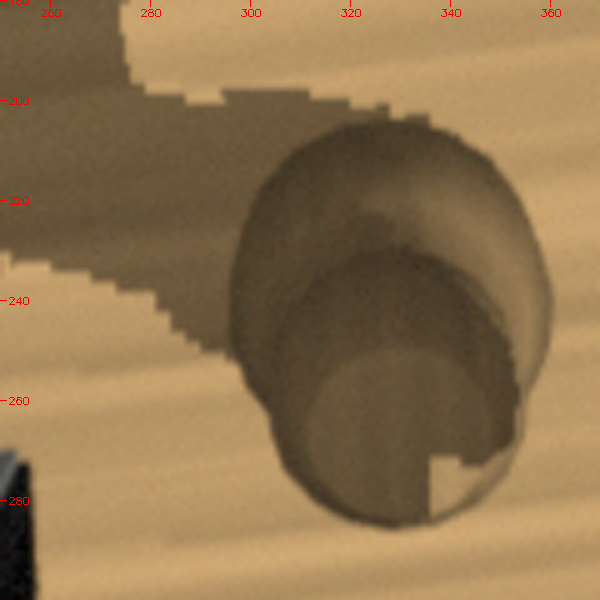

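Request:
move_arm:
  offset:
    - [-1.5, 10, 6.5]
    - [-1.5, 50, 6.5]
    - [-1.5, 67, 6.5]
    - [-1.5, 67, 6.5]
    - [-1.5, 67, 6.5]
    - [-1.5, 67, 6.5]
    - [-1.5, 67, 6.5]
    - [-1.5, 67, 6.5]
    - [-1.5, 20, 6.5]
    - [-1.5, -30, 6.5]
    - [-1.5, -30, 6.5]
  yaw: [0, 0, 0, 0, 0, 0, 0, 0, 0, 0, 0]
  claw: [0.5, 0.5, 0.5, 0.5, -1, -1, -1, -1, -1, -1, -1]

```text
t: 14.58
tool_pos: [690.4, -58.8, 154.9]
eef_rot: [0.706, -0.043, 0.049, -0.705]
force: [0.5, -1.1, -2.1]
grip_width: 34.5
```

```bash
python3 -c "
from h import *
w=vision.get_image('wrist');cv2.imwrite('pics/w11.png',w['color'][:,:,::-1])
w=vision.get_image('scene');cv2.imwrite('pics/s11.png',w['color'][:,:,::-1])
p=slot(90,33);print(p);to(*p,150,82.4);to(*p,62.5,82.4)
"
```

```text
[ 610.3738595  -223.39296229]
t 14.7 pos [687.  -58.2 149.7] head 82.5 off [ -54.5   -0.3 -173.7]  yaw 0.1 (about tool y, down) -> j6 -1.63 w 34.5 F [-0.4 -0.  -2. ]
t 14.7 pos [687.  -58.2 149.7] head 82.5 off [ -54.5   87.2 -173.7]  yaw 0.1 (about tool y, down) -> j6 -1.63 w 34.5 F [-0.4 -0.  -2. ]
```

View pics/w11.png

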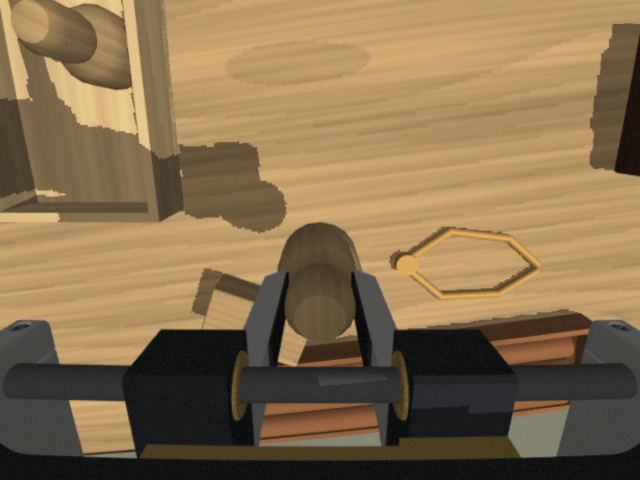

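View pics/s11.png

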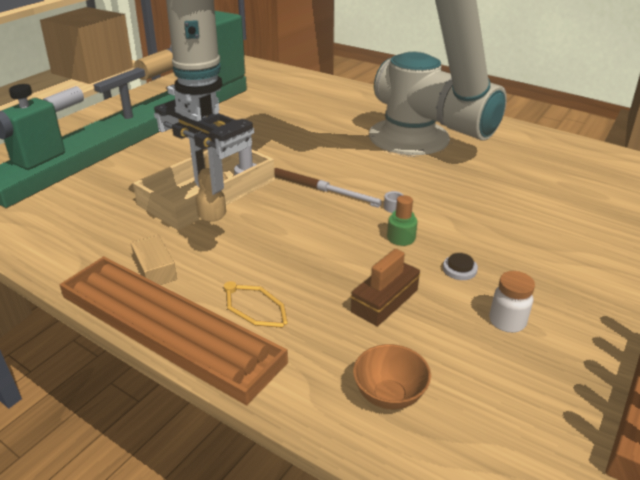

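Request:
move_arm:
  offset:
    - [-15, 0, -50]
    - [-32, 0, -110]
    - [-52, 0, -165]
    - [-54.5, 0, -174]
    - [-54.5, 0, -174]
    - [-54.5, 45, -174]
    - [-54.5, 75, -174]
    - [-54.5, 87, -174]
    - [-54.5, 87, -174]
    - [-54.5, 87, -174]
  yaw: [0, 0, 0, 0, 0, 0, 0, 0, 0, 0]
  claw: [-1, -1, -1, -1, -1, -1, -1, -1, -1, -1]

```text
t: 15.92
tool_pos: [611.8, -223.0, 63.4]
eef_rot: [0.706, -0.045, 0.046, -0.706]
force: [0.1, 0.8, -1.3]
grip_width: 34.2
```

```bash
python3 -c "
from h import *
w=vision.get_image('wrist');cv2.imwrite('pics/w12.png',w['color'][:,:,::-1])
p=slot(90,33);to(*p,62,82.4)
"
```

```text
t 16.0 pos [ 611.6 -223.3   63.4] head 82.6 off [-1.2  1.4 -0.3]  yaw 0.2 (about tool y, down) -> j6 -1.90 w 34.1 F [ 0.4 -1.7 -0.7]
```

View pics/w12.png

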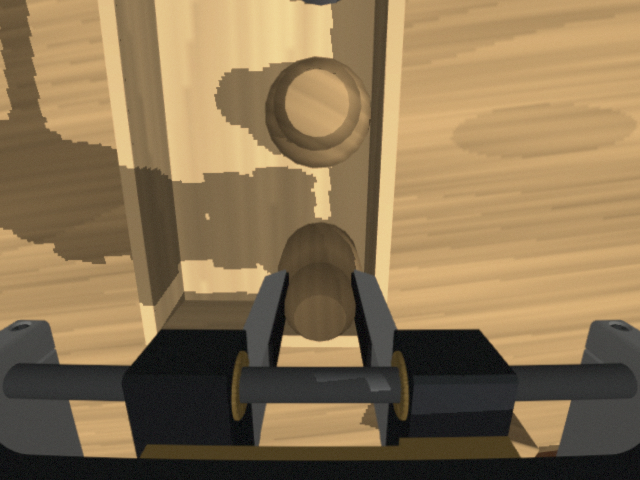

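Request:
move_arm:
  offset:
    - [0, 1.2, 0]
    - [0, 1.2, 0]
    - [0, 1.2, 0]
    - [0, 1.2, 0]
    - [0, 1.2, 0]
    - [0, -50, 0]
    - [0, -100, 0]
    - [0, -140, 0]
  yaw: [0, 0, 0, 0, 0, 0, 0, 0]
  claw: [-1, -1, 0.1, 0.1, 0.1, 0.1, 0.1, 0.3]

```text
t: 16.98
tool_pos: [611.2, -224.0, 205.3]
eef_rot: [0.706, -0.045, 0.047, -0.705]
force: [0.6, -0.5, 0.4]
grip_width: 58.5
```

```bash
python3 -c "
from h import *
w=vision.get_image('wrist');cv2.imwrite('pics/w13.png',w['color'][:,:,::-1])
to(623,255,200,82.4)
"
```

```text
t 17.0 pos [ 613.8 -225.2  211.2] head 82.5 off [-53.3   8.8 477.4]  yaw 0.1 (about tool y, down) -> j6 -1.90 w 60.1 F [ 1.6 -0.8  2.5]
```

View pics/w13.png

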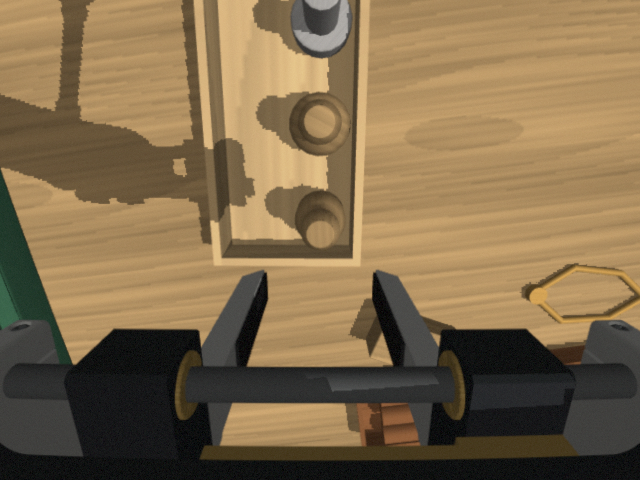

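Request:
move_arm:
  offset:
    - [-53, 0, 477]
    - [-53, 0, 477]
    - [-53, 0, 477]
    - [-53, 0, 477]
    - [-53, 0, 477]
    - [-53, 0, 477]
    - [-53, 0, 477]
    - [-53, 0, 477]
    - [-53, 0, 477]
    - [-53, 0, 477]
    - [-53, 0, 477]
    - [-53, 40, 477]
    - [-53, 60, 477]
    - [-53, 60, 477]
  yaw: [0, 0, 0, 0, 0, 0, 0, 0, 0, 0, 0, 0, 0, 0]
  claw: [0.4, 0.4, 0.4, 0.4, 0.4, 0.4, 0.4, 0.4, 0.4, 0.4, 0.4, 0.4, 0.4, 0.4]

```text
t: 18.77
tool_pos: [619.2, 254.3, 141.4]
eef_rot: [0.706, -0.048, 0.045, -0.705]
force: [-0.9, -0.1, 0.0]
grip_width: 65.9
```

```bash
python3 -c "
from h import *
w=vision.get_image('wrist');crop(w,200,120,240,200,3.2,'pics/w14.png')
import pickle; pickle.dump(w,open('w14.pkl','wb'))
cv2.imwrite('pics/w14f.png',w['color'][:,:,::-1])
to(623,262,60,82.4)
"
```

```text
t 18.8 pos [620.2 254.8 142.9] head 82.4 off [ 1.9 82.9  7.5]  yaw 0.0 (about tool y, down) -> j6 -1.15 w 66.1 F [ 0.3 -0.8  0.5]
```

View pics/w14.png

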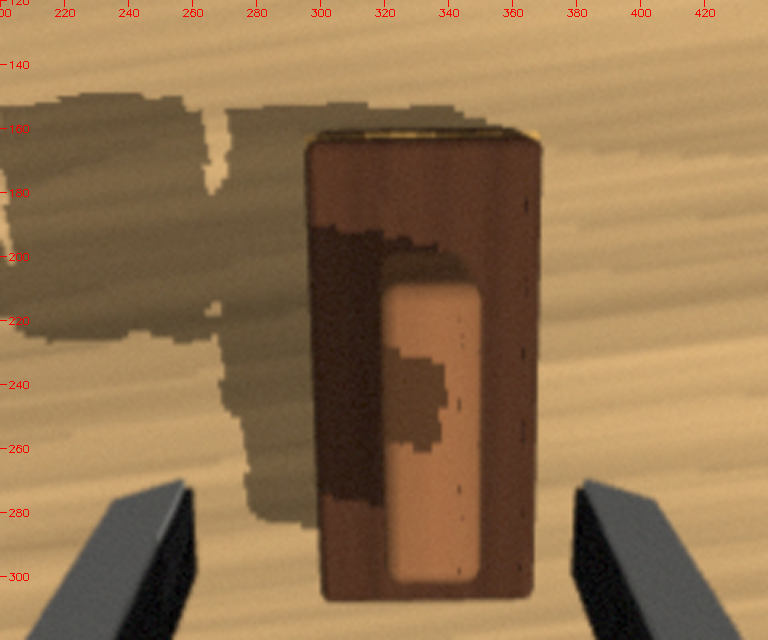

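View pics/w14f.png

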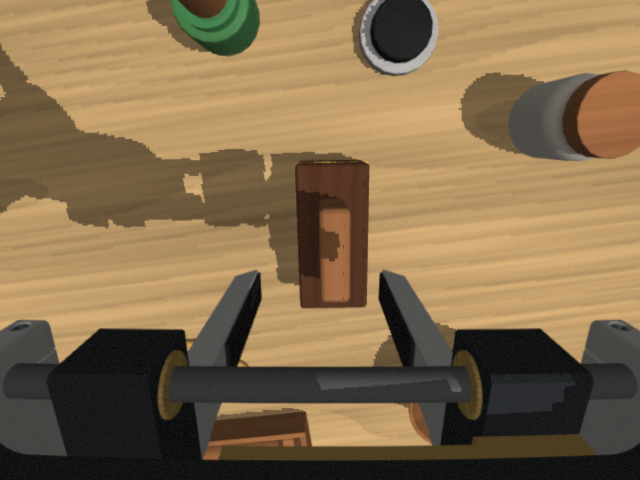

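```bash
python3 -c "
from h import *
import pickle
w=pickle.load(open('w14.pkl','rb'))
for z,us in ((92,[(320.3,208.4),(349.7,208.4),(349.7,301.3),(322.2,301.3)]),(48,[(295.6,164.4),(369,164.4),(366.6,307.2),(301,307.5)])):
  q=np.array([plane(w,u,z)[:2] for u in us]); print(q.round(1),q.mean(0),np.linalg.norm(q-np.roll(q,-1,0),axis=1),[np.degrees(np.arctan2(*(b-a)[::-1])).round(1) for a,b in ((q[1],q[2]),(q[0],q[3]),(q[0],q[1]))])
"
```

```text
[[585.7 258.2]
 [588.3 277.6]
 [655.9 270.3]
 [653.3 250.7]] [620.7884875  264.18907441] [19.61791794 68.00128756 19.81760961 67.98994428] [np.float64(-6.2), np.float64(-6.3), np.float64(82.5)]
[[557.6 242.7]
 [565.  298.7]
 [685.4 285.4]
 [678.3 229.2]] [621.58070589 263.99844633] [ 56.5372706  121.17934758  56.69220222 121.44494513] [np.float64(-6.3), np.float64(-6.4), np.float64(82.5)]
```

Request:
move_arm:
  offset:
    - [0, 20, 9.3]
    - [0, 60, 9.3]
    - [0, 83, 9.3]
    - [0, 83, 9.3]
    - [0, 83, 9.3]
    - [0, 83, 9.3]
    - [0, 83, 9.3]
    - [0, 83, 9.3]
    - [0, 83, 9.3]
    - [0, 50, 9.3]
    - [0, 0, 9.3]
    - [0, -20, 9.3]
    - [0, -20, 9.3]
  yaw: [0, 0, 0, 0, 0, 0, 0, 0, 0, 0, 0, 0, 0]
  claw: [0.4, 0.4, 0.4, 0.4, -1, -1, -1, -1, -1, -1, -1, -1, -1]
  squeeze: 50

```text
t: 20.45
tool_pos: [622.2, 265.6, 164.4]
eef_rot: [-0.705, 0.045, -0.047, 0.706]
force: [0.5, 0.1, -3.1]
grip_width: 21.5
```

```bash
python3 -c "
from h import *
w=vision.get_image('wrist');cv2.imwrite('pics/w15.png',w['color'][:,:,::-1])
p=slot(-60,-33);print(p);to(*p,165,82.4);to(*p,69,82.4)
"
```

```text
[ 452.96260671 -268.97472941]
t 20.5 pos [621.1 265.3 162.6] head 82.5 off [ -97.3   -2.4 -551.5]  yaw 0.1 (about tool y, down) -> j6 -1.14 w 21.9 F [-0.6  1.3 -2.7]
t 20.5 pos [621.1 265.3 162.6] head 82.5 off [ -97.3   93.6 -551.5]  yaw 0.1 (about tool y, down) -> j6 -1.14 w 21.9 F [-0.6  1.3 -2.7]
```

View pics/w15.png

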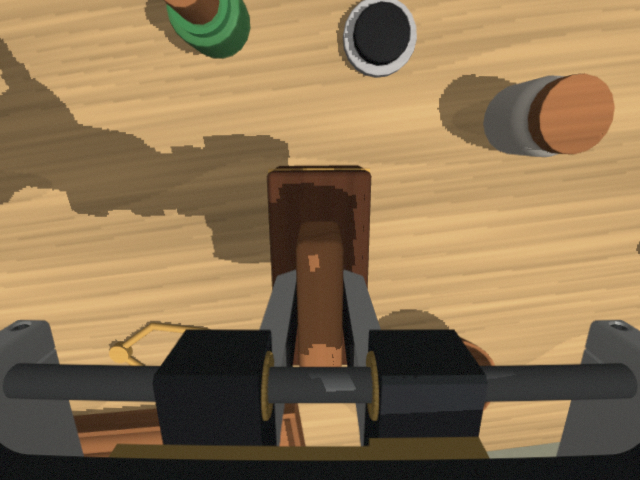

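Request:
move_arm:
  offset:
    - [0, -40, -20]
    - [-10, -45, -70]
    - [-97, -45, -551]
    - [-97, -45, -551]
    - [-97, -45, -551]
    - [-97, -45, -551]
    - [-97, -45, -551]
    - [-97, -45, -551]
    - [-97, -45, -551]
    - [-97, -45, -551]
    - [-97, -45, -551]
    - [-97, -45, -551]
    - [-97, -45, -551]
    - [-97, -45, -551]
    - [-97, 0, -551]
    - [-97, 20, -551]
    - [-97, 20, -551]
  yaw: [0, 0, 0, 0, 0, 0, 0, 0, 0, 0, 0, 0, 0, 0, 0, 0, 0]
  claw: [-1, -1, -1, -1, -1, -1, -1, -1, -1, -1, -1, -1, -1, -1, -1, -1, -1]

```text
t: 22.62
tool_pos: [452.9, -266.8, 141.5]
eef_rot: [-0.705, 0.047, -0.044, 0.706]
force: [-0.3, -0.4, -2.8]
grip_width: 21.8
```

```bash
python3 -c "
from h import *
w=vision.get_image('wrist');cv2.imwrite('pics/w16.png',w['color'][:,:,::-1])
p=slot(-60,-33);print(p);to(*p,69,82.4)
"
```

```text
[ 452.96260671 -268.97472941]
t 22.7 pos [ 453.9 -267.7  142.9] head 82.6 off [-0.7 73.9 -1.4]  yaw 0.2 (about tool y, down) -> j6 -2.11 w 21.4 F [-0.3 -0.3 -2.3]
```

View pics/w16.png

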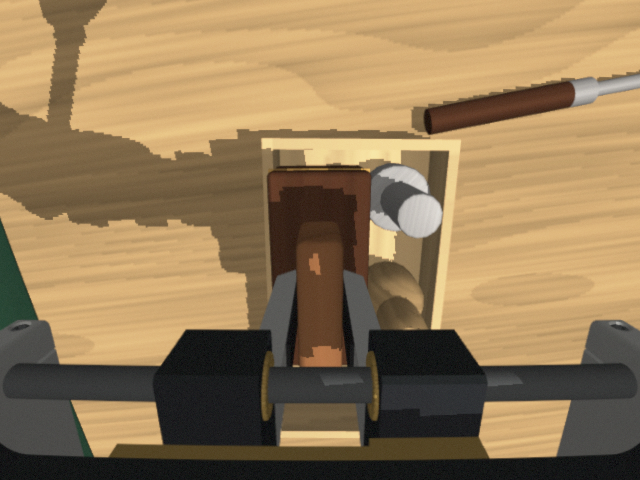

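```bash
python3 -c "
from h import *
w=vision.get_image('wrist')
c,s=np.cos(BA),np.sin(BA)
def loc(u,z):
  p=plane(w,u,z)[:2]-BC; return (c*p[0]+s*p[1]).round(1),(-s*p[0]+c*p[1]).round(1)
for u in [(268,173),(371,172)]: print(loc(u,142.9-60+48))
for u in [(274,151),(449,150),(262,139),(461,140)]: print('rim',loc(u,55))
print('stand',loc((419,215),104))
to(*slot(-60,-33),69,82.4)
"
```

```text
(np.float64(-119.8), np.float64(-60.8))
(np.float64(-120.5), np.float64(-4.9))
rim (np.float64(-128.7), np.float64(-66.9))
rim (np.float64(-130.3), np.float64(64.2))
rim (np.float64(-137.4), np.float64(-75.5))
rim (np.float64(-137.6), np.float64(72.5))
stand (np.float64(-91.0), np.float64(31.1))
t 22.7 pos [ 454.5 -268.3  143.7] head 82.6 off [-1.5 74.7 -0.8]  yaw 0.2 (about tool y, down) -> j6 -2.11 w 21.4 F [-0.2 -0.6 -2.6]
```

Request:
move_arm:
  offset:
    - [-1, 10, -1.5]
    - [-1, 40, -1.5]
    - [-1, 60, -1.5]
    - [-1, 70, -1.5]
    - [-1, 73, -1.5]
    - [-1, 73, -1.5]
    - [-1, 73, -1.5]
  yaw: [0, 0, 0, 0, 0, 0, 0]
  claw: [-1, -1, -1, -1, -1, -1, -1]

```text
t: 23.6
tool_pos: [453.1, -270.2, 70.7]
eef_rot: [0.706, -0.045, 0.047, -0.705]
force: [0.3, -0.8, -2.6]
grip_width: 21.6
```

```bash
python3 -c "
from h import *
w=vision.get_image('wrist');cv2.imwrite('pics/w17.png',w['color'][:,:,::-1])
p=slot(-60,-33);print(p);to(*p,69,82.4)
"
```

```text
[ 452.96260671 -268.97472941]
t 23.6 pos [ 453.  -270.2   70.7] head 82.5 off [-0.2  1.7  1.2]  yaw 0.1 (about tool y, down) -> j6 -2.11 w 21.6 F [-0.   0.3 -3. ]
```

View pics/w17.png

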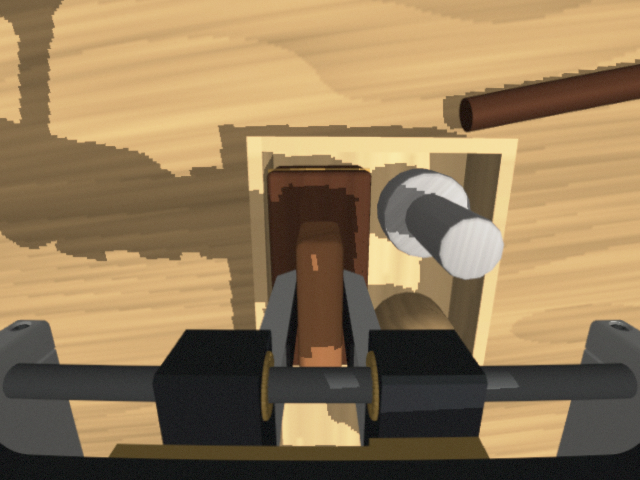

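Request:
move_arm:
  offset:
    - [0, 1.5, 0]
    - [0, 2.5, 0]
    - [0, 2.5, 0]
    - [0, 2.5, 0]
  yaw: [0, 0, 0, 0]
  claw: [-1, -1, -1, -1]

```text
t: 24.15
tool_pos: [452.7, -270.0, 68.2]
eef_rot: [0.706, -0.046, 0.046, -0.705]
force: [-0.9, 0.4, 5.4]
grip_width: 21.8
```

Request:
move_arm:
  offset:
    - [0, 0, 0]
    - [0, 0, 0]
    - [0, 0, 0]
    - [0, -50, 0]
    - [0, -100, 0]
    - [0, -140, 0]
    - [0, -140, 0]
  yaw: [0, 0, 0, 0, 0, 0, 0]
  claw: [-0.1, -0.1, -0.1, -0.1, -0.1, 0.3, 0.3]

```text
t: 25.02
tool_pos: [454.3, -271.2, 210.8]
eef_rot: [0.707, -0.044, 0.048, -0.704]
force: [0.2, 0.4, -0.5]
grip_width: 58.5
```

```bash
python3 -c "
from h import *
w=vision.get_image('wrist');cv2.imwrite('pics/w18.png',w['color'][:,:,::-1])
w=vision.get_image('scene');cv2.imwrite('pics/s18.png',w['color'][:,:,::-1])
to(438,198,205,82.4)
"
```

```text
t 25.1 pos [ 452.2 -269.5  207. ] head 82.5 off [-74.8   2.2 461.7]  yaw 0.1 (about tool y, down) -> j6 -2.11 w 60.6 F [ 0.5 -0.7  0. ]
```

View pics/w18.png

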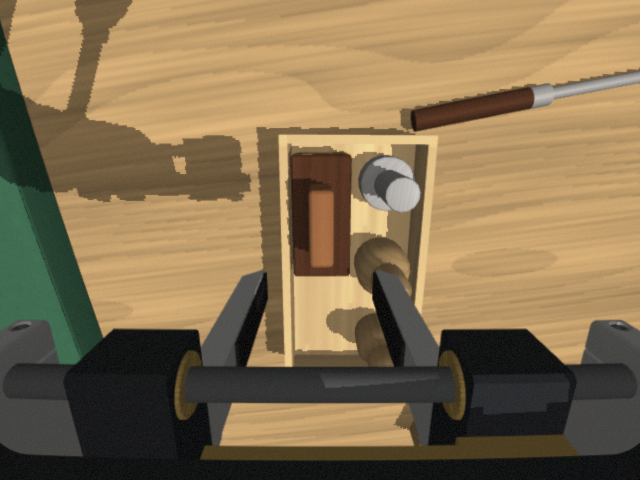

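View pics/s18.png

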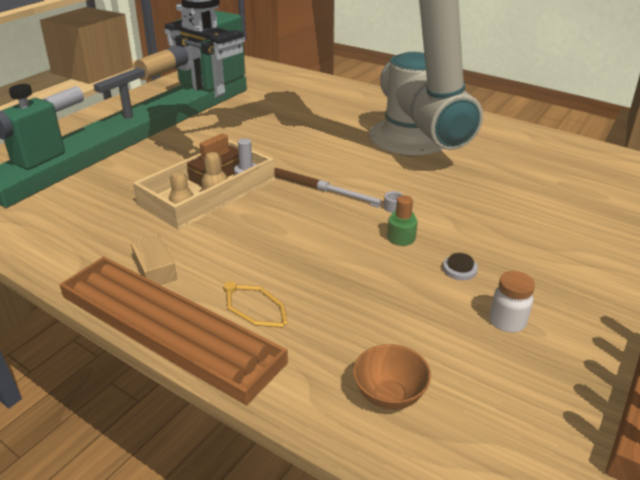

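Request:
move_arm:
  offset:
    - [-75, 0, 462]
    - [-75, 0, 462]
    - [-75, 0, 462]
    - [-75, 0, 462]
    - [-75, 0, 462]
    - [-75, 0, 462]
    - [-75, 0, 462]
    - [-75, 0, 462]
    - [-75, 0, 462]
    - [-75, 0, 462]
    - [-75, 0, 462]
    - [-75, 50, 462]
    - [-75, 85, 462]
    - [-75, 85, 462]
    - [-75, 85, 462]
  yaw: [0, 0, 0, 0, 0, 0, 0, 0, 0, 0, 0, 0, 0, 0, 0]
  claw: [0.4, 0.4, 0.4, 0.4, 0.4, 0.4, 0.4, 0.4, 0.4, 0.4, 0.4, 0.4, 0.4, 0.4, 0.4]

```text
t: 27.0
tool_pos: [439.3, 197.7, 123.7]
eef_rot: [-0.705, 0.046, -0.047, 0.706]
force: [0.7, -0.6, 1.1]
grip_width: 65.6
```

```bash
python3 -c "
from h import *
w=vision.get_image('wrist');cv2.imwrite('pics/w19.png',w['color'][:,:,::-1]);crop(w,260,190,120,120,5,'pics/w19b.png')
import pickle; pickle.dump(w,open('w19.pkl','wb'))
to(438,199,55,82.4)
"
```

```text
t 27.1 pos [439.6 197.9 124.1] head 82.5 off [-2.  69.1  0.7]  yaw 0.1 (about tool y, down) -> j6 -1.16 w 66.1 F [-0.5 -0.5 -0. ]
```

View pics/w19.png

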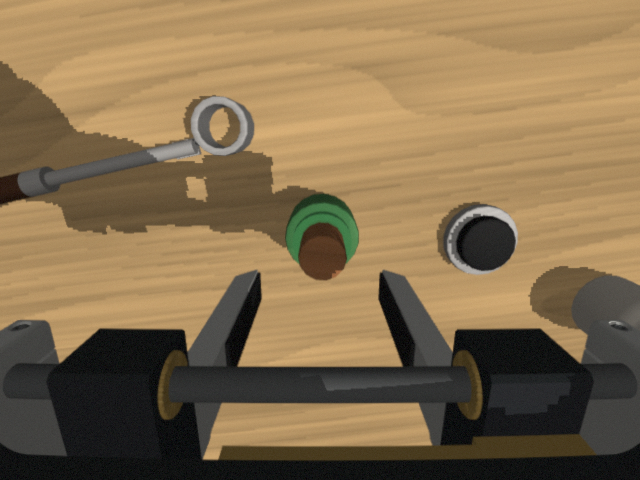

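View pics/w19b.png

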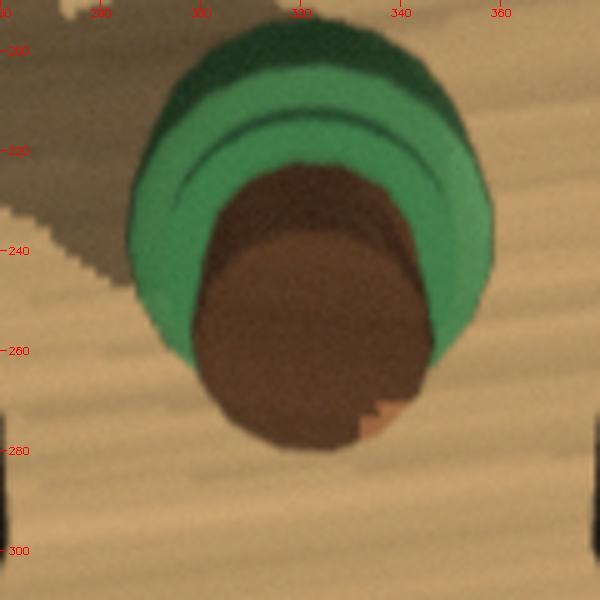

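```bash
python3 -c "
from h import *
import pickle; w=pickle.load(open('w19.pkl','rb'))
p=plane(w,(322.6,258),92); print(p); to(p[0],p[1],57,82.4)
for z in (18,22,26): print(plane(w,(486,243),z))
s=vision.get_image('side'); print([plane(s,(251,201),z) for z in (18,22,26)])
crop(w,420,180,120,120,5,'pics/w19c.png'); crop(s,220,170,100,80,7,'pics/e19.png')
"
```

```text
[434.7129289  199.35060076  92.        ]
t 27.1 pos [439.6 197.9 124.1] head 82.5 off [-5.3 67.1  0.7]  yaw 0.1 (about tool y, down) -> j6 -1.16 w 66.1 F [-0.5 -0.5 -0. ]
[465.7941248  338.07075935  18.        ]
[464.31191907 336.22811695  22.        ]
[462.82971334 334.38547456  26.        ]
[array([469.23929207, 339.31202312,  18.        ]), array([468.41409374, 334.08834626,  22.        ]), array([467.5888954, 328.8646694,  26.       ])]
```

View pics/w19c.png

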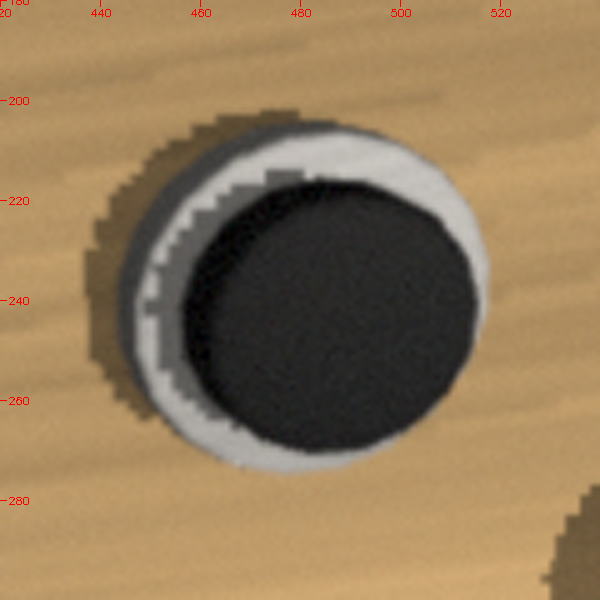

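View pics/e19.png

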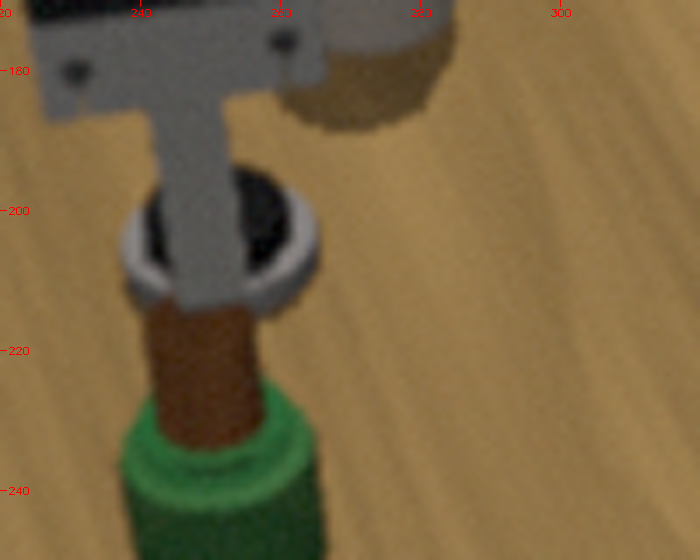

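Request:
move_arm:
  offset:
    - [-4.5, 10, 0.7]
    - [-4.5, 45, 0.7]
    - [-4.5, 67, 0.7]
    - [-4.5, 67, 0.7]
    - [-4.5, 67, 0.7]
    - [-4.5, 67, 0.7]
    - [-4.5, 67, 0.7]
    - [-4.5, 67, 0.7]
    - [-4.5, 20, 0.7]
    - [-4.5, -40, 0.7]
    - [-4.5, -75, 0.7]
    - [-4.5, -75, 0.7]
  yaw: [0, 0, 0, 0, 0, 0, 0, 0, 0, 0, 0, 0]
  claw: [0.4, 0.4, 0.4, 0.4, -1, -1, -1, -1, -1, -1, -1, -1]
  squeeze: 40

```text
t: 28.6
tool_pos: [435.3, 199.8, 199.5]
eef_rot: [-0.705, 0.044, -0.048, 0.706]
force: [-0.2, 0.2, -3.1]
grip_width: 31.2
```

```bash
python3 -c "
from h import *
w=vision.get_image('wrist');cv2.imwrite('pics/w20.png',w['color'][:,:,::-1])
p=slot(70,-34);print(p);to(*p,205,82.4);to(*p,66,82.4)
"
```

```text
[ 581.68837055 -287.15927569]
t 28.6 pos [433.5 199.3 197.2] head 82.5 off [ 210.    -7.8 -463.1]  yaw 0.1 (about tool y, down) -> j6 -1.16 w 31.9 F [ 0.3 -0.  -3.6]
t 28.6 pos [433.5 199.3 197.2] head 82.5 off [ 210.   131.2 -463.1]  yaw 0.1 (about tool y, down) -> j6 -1.16 w 31.9 F [ 0.3 -0.  -3.6]
```

View pics/w20.png

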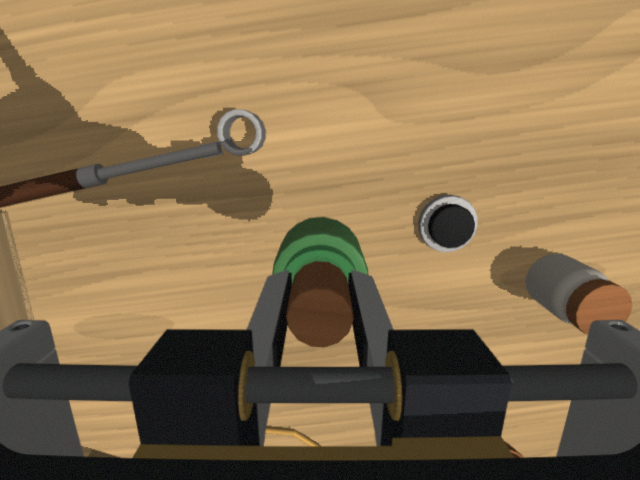

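Request:
move_arm:
  offset:
    - [210, -8, -463]
    - [210, -8, -463]
    - [210, -8, -463]
    - [210, -8, -463]
    - [210, -8, -463]
    - [210, -8, -463]
    - [210, -8, -463]
    - [210, -8, -463]
    - [210, -8, -463]
    - [210, -8, -463]
    - [210, -8, -463]
    - [210, -8, -463]
    - [210, 30, -463]
    - [210, 60, -463]
    - [210, 60, -463]
    - [210, 60, -463]
  yaw: [0, 0, 0, 0, 0, 0, 0, 0, 0, 0, 0, 0, 0, 0, 0, 0]
  claw: [-1, -1, -1, -1, -1, -1, -1, -1, -1, -1, -1, -1, -1, -1, -1, -1]

```text
t: 30.65
tool_pos: [582.7, -286.9, 139.0]
eef_rot: [0.706, -0.045, 0.046, -0.705]
force: [-0.7, 0.1, -3.0]
grip_width: 31.3
```

```bash
python3 -c "
from h import *
w=vision.get_image('wrist');cv2.imwrite('pics/w21.png',w['color'][:,:,::-1])
p=slot(70,-34);print(p);to(*p,66,82.4)
"
```

```text
[ 581.68837055 -287.15927569]
t 30.7 pos [ 583.  -287.3  139.4] head 82.6 off [-1.6 73.4  0. ]  yaw 0.2 (about tool y, down) -> j6 -2.01 w 31.5 F [-0.7  1.1 -3.2]
```

View pics/w21.png

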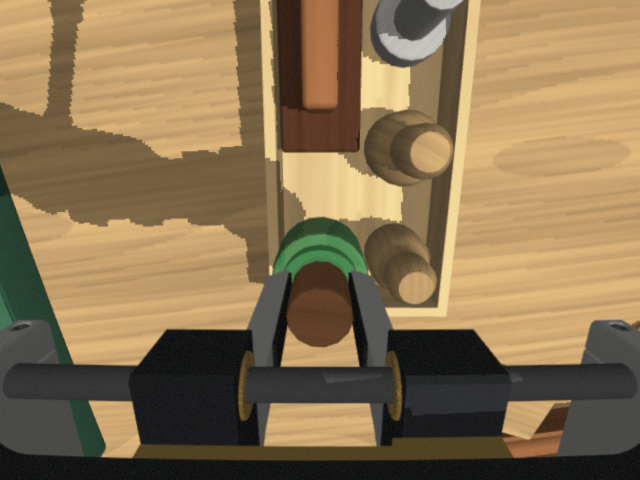

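Request:
move_arm:
  offset:
    - [-13, 0, 0]
    - [-13, 30, 0]
    - [-13, 55, 0]
    - [-13, 70, 0]
    - [-13, 73.5, 0]
    - [-13, 73.5, 0]
    - [-13, 73.5, 0]
  yaw: [0, 0, 0, 0, 0, 0, 0]
  claw: [-1, -1, -1, -1, -1, -1, -1]

```text
t: 31.58
tool_pos: [569.8, -285.9, 64.9]
eef_rot: [0.706, -0.045, 0.047, -0.705]
force: [0.3, 0.2, -4.3]
grip_width: 31.2
```

```bash
python3 -c "
from h import *
w=vision.get_image('wrist');cv2.imwrite('pics/w22.png',w['color'][:,:,::-1])
p=slot(58,-34);print(p);to(*p,65,82.4)
"
```

```text
[ 569.79378407 -285.572199  ]
t 31.6 pos [ 569.7 -285.8   64.8] head 82.5 off [ 0.  -0.2  0.2]  yaw 0.1 (about tool y, down) -> j6 -2.01 w 31.1 F [ 0.2 -0.  -3.6]
```

View pics/w22.png

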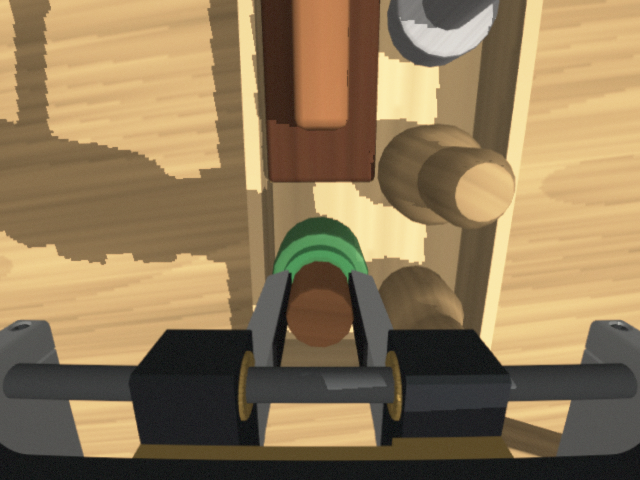

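Request:
move_arm:
  offset:
    - [0, 0.7, 0]
    - [0, 0.7, 0]
    - [0, 0.7, 0]
    - [0, 0.7, 0]
    - [0, 0.7, 0]
    - [0, -50, 0]
    - [0, -100, 0]
    - [0, -140, 0]
    - [0, -140, 0]
  yaw: [0, 0, 0, 0, 0, 0, 0, 0, 0]
  claw: [-1, -1, 0, 0, 0, 0, 0, 0, 0]

```text
t: 32.75
tool_pos: [570.9, -286.6, 208.0]
eef_rot: [0.707, -0.043, 0.048, -0.704]
force: [-0.4, -0.0, -0.5]
grip_width: 46.9
```

```bash
python3 -c "
from h import *
w=vision.get_image('wrist');cv2.imwrite('pics/w23.png',w['color'][:,:,::-1])
to(465,337,205,82.4)
"
```

```text
t 32.8 pos [ 569.6 -285.7  205.3] head 82.5 off [-184.5   -1.   603.9]  yaw 0.1 (about tool y, down) -> j6 -2.01 w 47.0 F [-0.1  0.7 -0.7]
```

View pics/w23.png

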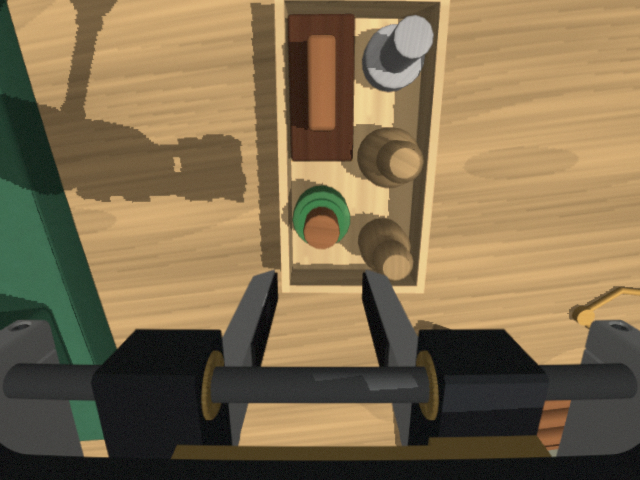

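Request:
move_arm:
  offset:
    - [-184, 0, 604]
    - [-184, 0, 604]
    - [-184, 0, 604]
    - [-184, 0, 604]
    - [-184, 0, 604]
    - [-184, 0, 604]
    - [-184, 0, 604]
    - [-184, 0, 604]
    - [-184, 0, 604]
    - [-184, 0, 604]
    - [-184, 0, 604]
    - [-184, 0, 604]
    - [-184, 0, 604]
    - [-184, 0, 604]
    - [-184, 50, 604]
    - [-184, 85, 604]
    - [-184, 85, 604]
  yaw: [0, 0, 0, 0, 0, 0, 0, 0, 0, 0, 0, 0, 0, 0, 0, 0, 0]
  claw: [0, 0, 0, 0, 0, -1, -1, -1, -1, -1, -1, -1, -1, -1, -1, -1, -1]

```text
t: 34.92
tool_pos: [463.4, 335.3, 116.8]
eef_rot: [0.707, -0.048, 0.045, -0.704]
force: [0.5, 0.6, -0.1]
grip_width: 0.7
```

```bash
python3 -c "
from h import *
w=vision.get_image('wrist');cv2.imwrite('pics/w24.png',w['color'][:,:,::-1])
for n in ('scene','side'):
  s=vision.get_image(n);cv2.imwrite('pics/%s24.png'%n,s['color'][:,:,::-1])
import pickle; pickle.dump(w,open('w24.pkl','wb'))
to(465,337,30,82.4)
"
```

```text
t 35.1 pos [466.3 337.6 120.7] head 82.5 off [-1.5 90.7 -1. ]  yaw 0.1 (about tool y, down) -> j6 -0.93 w 0.4 F [-0.2 -0.3  0.5]
```

View pics/w24.png

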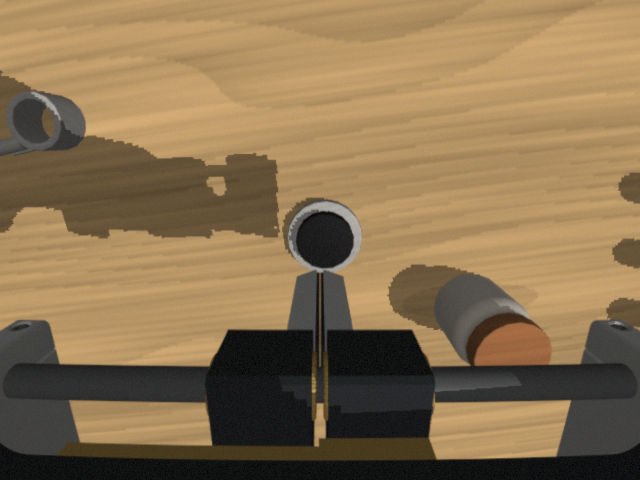

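View pics/scene24.png

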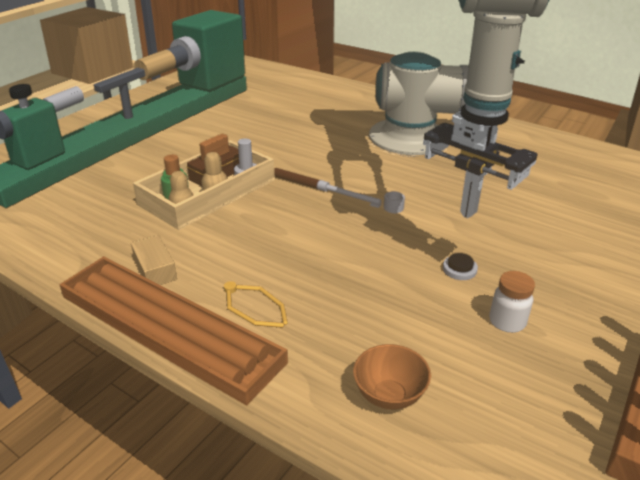

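View pics/side24.png

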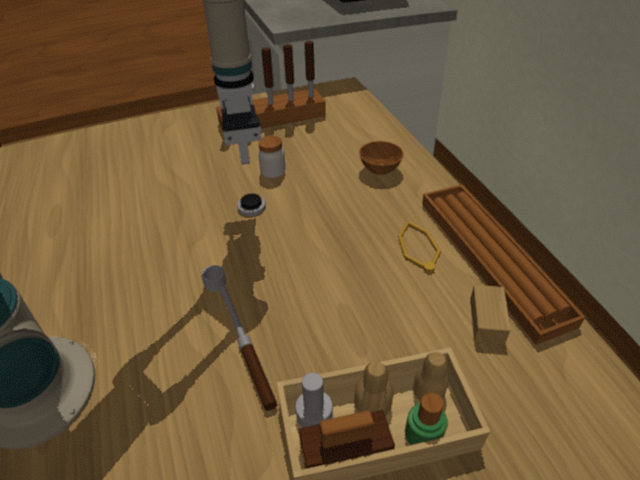

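```bash
python3 -c "
from h import *
import pickle; w=pickle.load(open('w24.pkl','rb'))
for z in (18,22,26): print(plane(w,(325,239),z))
to(465,337,30,82.4)
"
```

```text
[465.42471115 338.32426416  18.        ]
[464.2785972  338.42548516  22.        ]
[463.13248324 338.52670615  26.        ]
t 35.1 pos [466.3 337.6 120.7] head 82.5 off [-1.5 90.7 -1. ]  yaw 0.1 (about tool y, down) -> j6 -0.93 w 0.4 F [-0.2 -0.3  0.5]
```

Good. I'll descend to z≈30 and then approach gradually, watching the force.

Request:
move_arm:
  offset:
    - [-2, 50, 0.5]
    - [-2, 80, 0.5]
    - [-2, 90, 0.5]
    - [-2, 90, 0.5]
    - [-2, 90, 0.5]
  yaw: [0, 0, 0, 0, 0]
  claw: [-1, -1, -1, -1, -1]

```text
t: 35.7
tool_pos: [464.4, 339.0, 30.8]
eef_rot: [-0.705, 0.045, -0.047, 0.706]
force: [-1.3, -0.8, 0.4]
grip_width: 0.2
```

Request:
move_arm:
  offset:
    - [0, 2, 0]
    - [0, 4, 0]
    - [0, 6, 0]
    - [0, 6, 0]
  yaw: [0, 0, 0, 0]
  claw: [-1, -1, -1, -1]

```text
t: 36.2
tool_pos: [463.2, 338.3, 23.1]
eef_rot: [-0.705, 0.046, -0.046, 0.706]
force: [0.0, 0.3, 2.3]
grip_width: 0.0
```

Request:
move_arm:
  offset:
    - [0, 2, 0]
    - [0, 4, 0]
    - [0, 6, 0]
    - [0, 6, 0]
  yaw: [0, 0, 0, 0]
  claw: [-1, -1, -1, -1]

```text
t: 36.7
tool_pos: [463.2, 338.4, 17.1]
eef_rot: [-0.705, 0.046, -0.046, 0.706]
force: [-0.2, 0.4, 4.3]
grip_width: 0.6
```

Request:
move_arm:
  offset:
    - [0, 1, 0]
    - [0, 2, 0]
    - [0, 2, 0]
    - [0, 2, 0]
  yaw: [0, 0, 0, 0]
  claw: [-1, -1, -1, -1]

```text
t: 37.2
tool_pos: [463.2, 338.4, 16.1]
eef_rot: [-0.705, 0.046, -0.046, 0.706]
force: [-1.3, -0.4, 11.0]
grip_width: 0.0
```

Request:
move_arm:
  offset:
    - [0, 0.8, 0]
    - [0, 0.8, 0]
    - [0, 0.8, 0]
  yaw: [0, 0, 0]
  claw: [-1, -1, -1]

```text
t: 37.58
tool_pos: [463.2, 338.4, 16.0]
eef_rot: [-0.705, 0.046, -0.046, 0.706]
force: [-3.1, -2.0, 15.6]
grip_width: 0.4
```

Request:
move_arm:
  offset:
    - [0, -10, 0]
    - [0, -50, 0]
    - [0, -110, 0]
    - [0, -150, 0]
    - [0, -150, 0]
    - [0, -150, 0]
  yaw: [0, 0, 0, 0, 0, 0]
  claw: [-1, -1, -1, -1, -1, -1]

```text
t: 38.33
tool_pos: [462.0, 337.6, 162.8]
eef_rot: [0.706, -0.047, 0.045, -0.705]
force: [-0.3, -0.5, -0.2]
grip_width: 0.3
```

```bash
python3 -c "
from h import *
w=vision.get_image('wrist');cv2.imwrite('pics/w25.png',w['color'][:,:,::-1])
s=vision.get_image('scene');cv2.imwrite('pics/s25.png',s['color'][:,:,::-1])
s=vision.get_image('side');crop(s,260,330,240,150,3.3,'pics/e25.png')
o,R=st(); print(o['t'],o['tool_pos'])
"
```

```text
38.475 [461.87205344 337.53966984 162.12373756]
```

View pics/w25.png

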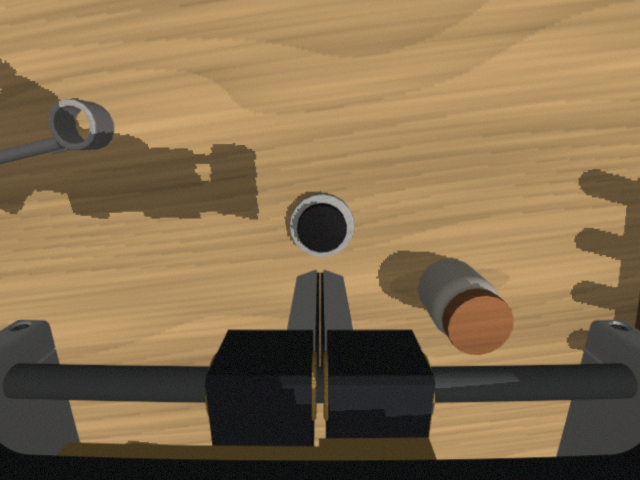

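View pics/e25.png

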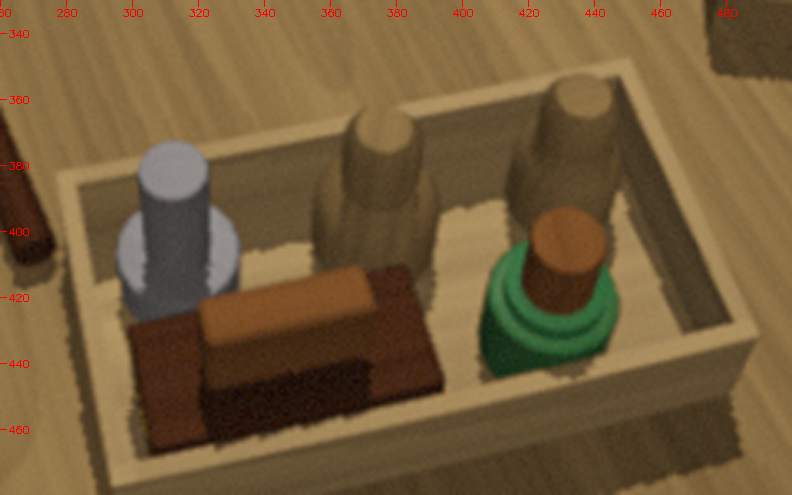

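View pics/s25.png

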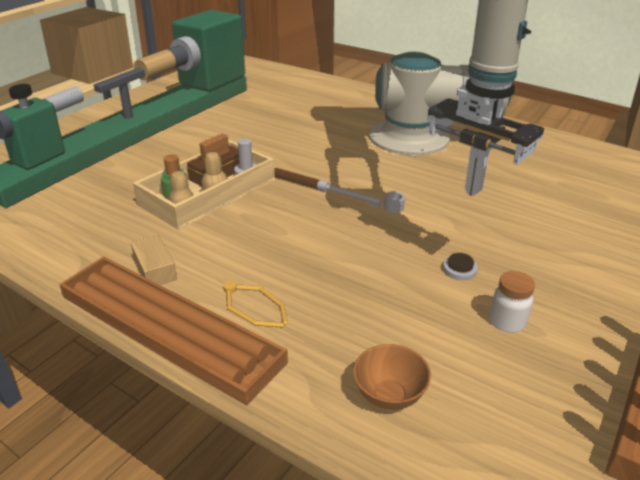

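```bash
python3 -c "
from rig import order; print(order.job_done())"
```

```text
the job is handed in; nothing more can be done
None
```

I packed all five pieces that were on the bench: the steel stand, the larger doll blank, the smaller doll blank, the dark case and the green jar. No sanding block or third doll showed in any camera view. I then pressed the bell, let it come back up, and handed the job in at about 38 s of the 210 s allowed.

- **Packing:** The last side picture and the wrist picture after the jar went in show all five upright inside the box, clear of each other and of the walls. That they sit flat on the floor comes from the lowering heights. The only contact force I felt was under the case.
- **Bell:** Contact came at roughly 24 mm and the button stopped at 16.0 mm, which matches its 8 mm travel. The force rose from 4 N to 16 N once it stopped. The last wrist picture shows it back up, with the arm about 14 cm above it.
- **Other things on the bench:** The calipers, ferrule, gouge, glue pot and offcut look unmoved in the last scene picture. I did not see any piece get knocked aside during the run.
- **Disagreement:** The scene camera read about 3 to 5 mm away from the side and wrist cameras, so I relied on those two.

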